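# Tip the used tube plugs through the flap of the collection box

### The arm

A 7-joint arm with a two-finger parallel gripper is mounted at the origin on the work surface. World frame = base frame: x ahead of the robot, y to its left, z up, the work surface at z = 0. Lengths are in m, angles in degrees, forces in N, time in s.
With the tool pointing down it reaches from about 0.425 to 0.875 m from the base axis. Payload 4.7 kg.
Tool frame: the origin (TCP) lies on the front face of the gripper's body, between the roots of the fingers; the fingertips stand 70 mm ahead of it and the grasp point (between the pads) lies 51 mm ahead of it; z points along the fingers, y is the direction in which the jaws open and shut (so a half turn about z gives the same grasp; the last joint's range is limited). The gripper opens to 87 mm and grips with 3 to 60 N. Pads are 19 mm wide; open, the fingers measure 117 mm over their backs; the gripper's body (75 mm by 190 mm) begins 51 mm behind the grasp point.
Start: joints at [-64.681, 18.392, -4.016, 83.108, 1.295, 78.541, -3.26], TCP at [0.27, 0.591, 0.292] pointing down, gripper open.
Joint ranges: [-163.93, 163.93], [-17.29, 119.83], [-79.2, 71.16], [3.27, 140.29], [-89.18, 269.18], [5.43, 117.66], [-154.24, 154.24]. Speed limits (degrees/s): [147.25, 147.25, 180, 180, 180, 180, 180].

### API

Orientations are given as [roll, pitch, yaw] about the fixed x, y, z axes, in that order (R = Rz(yaw) Ry(pitch) Rx(roll)).
In Python, from cell import env gives the robot as it stands.
- The arm moves only by the tool drive_tool, never from a script. Its argument "commands" is a list of rows, each a list of 7 numbers: the shift along the tool's x, y, z in cm, then the turn, a rotation vector about the tool's x, y, z in degrees, then the opening, from 0 (shut) to 1 (fully open). In form: [[tx, ty, tz, rx, ry, rz, hand], ...]. A call has 1 to 20 rows; each row shifts and turns the commanded pose from where the row before left it, along the tool's axes as they then stand; what a row does not reach is not made up. A row lasts 1/12 s, in which the tool goes at most 41.7 mm and 7.16 degrees, less where a joint would pass 70% of its speed; a pose out of reach is approached as far as the arm can. A call is refused whole if a number of a shift passes 4.17 or a number of a turn 7.16, either way. A call with a gripper value outside its range is refused whole. The fingers move at their own pace and stop on an object; "force" is the grip in N (left out, the last holds). Time passes only in rows, so rows that do not move let the fingers close. It gives the time, the measured TCP pose, the force and the opening at its end, in the units of the state.
- env.get_obs(): the state, without advancing time (a new reading comes with each control period).
- env.read_camera(name): name is "scene" or "side" or "wrist"; returns a dict with "img" (400x640x3 uint8, blue, green, red), "mtx" (3x3 intrinsics, pixels), "pose" (4x4, takes a point from camera to world coordinates). Camera axes: x right, y down, z forward; pixel columns grow to the right and rows downward; lengths in m; the calibration is good to about 2 mm. A picture is of the moment at which its call begins. There is no depth.
- env.sign_off(): hands the job in, once; it reports no verdict.
The state is a dict: "time_s": time; "qpos": joint angles; "joint_velocities": joint speeds; "effort": joint torques, N m; "tool_pos": TCP position; "tool_rot": TCP orientation; "force": force on the tool from outside, world axes, zero at the start; "wrist_torque": the same for the moment, N m; "grip_width": finger opening in m.
Only numpy, scipy, OpenCV 4.12 (cv2) and the standard library are available. Lean on these libraries where they do the work, as an engineer would, in place of code of your own. Each camera call takes 0.05 s, during which the arm holds its last target.

### The job

At the packing bench, move the long carton off the collection box and lay it flat on the parcel scale as it lies now, label side up. Gather all the loose white tube plugs into the scoop, then push the sprung flap down with the scoop's lip and tip all the plugs through it into the box; keep the gripper itself off the flap. When the flap has shut, stand the empty scoop back on its mat, and leave the tape roll, mug and parcel alone.

Things in the scene. Friction and masses are not known exactly. Their poses are not given: they have to be found in the camera images.
- collector: Grey sheet-metal box fixed to the bench, 210 x 210 mm, 180 mm high, walls 5 mm. Origin: centre of its underside, z up. Its flat top at z = 180 mm has a rectangular mouth, x -65..65, y -70..70 mm in its frame, filled by the flap. The hinge runs along the mouth's -x edge; the -x side is a clear window and faces away from the robot (box yaw about 2.8).
- flap: Aluminium flap in the mouth of the box, 126 mm long (x), 134 mm wide (y), 3 mm thick. Origin on the hinge, at (-65, 0, 179) mm in the box frame; x points to its free edge, z up when shut. Pushed from above it swings down into the box (about its +y, up to 1.25 rad); a spring shuts it (0.13 N m shut, 0.28 N m fully open). A scoop coming from the hinge side, lip ahead, makes it a chute.
- flap_edge (a point): Middle of the flap's free edge, 128 mm from the hinge; at box height 179 mm when shut.
- scoop: Aluminium scoop, 0.25 kg. Origin: centre of the tray's underside; x to the open lip, z up. Tray x -72..72, y -50..50 mm, floor 4 mm, side and back walls 46 mm high, 3 to 4 mm thick; front (+x) open. Straight black handle behind: x -157..-72, 18 mm wide (y), z 22..46 mm. Parts slide from 26 to 36 degrees of lip-down tilt; 60 empties it. Starts on the mat, lip towards the robot.
- mat: Black rubber mat fixed on the bench, 260 x 140 mm, 4 mm thick, the scoop's place. Origin: centre of its underside.
- carton: Closed brown carton with a band of tape round it, lying across the flap on the top of the collection box: 60 mm (x) x 185 mm (y) x 50 mm high, 0.25 kg. Origin: centre of its underside.
- scale: Parcel scale fixed on the bench: square steel platform 200 x 200 mm, its top 30 mm above the bench, a low display at its +x side. Origin: centre of its underside.
- plug0: White plastic tube end plug, 20 g, one of three to five (None if absent): solid, body 32 mm in diameter with a flange 40 mm in diameter and 4 mm thick at the foot, 32 mm high in all. Origin: centre of the flange's underside, z along its axis. Starts standing on its flange on the bench.
- plug1: White plastic tube end plug, 20 g, one of three to five (None if absent): solid, body 32 mm in diameter with a flange 40 mm in diameter and 4 mm thick at the foot, 32 mm high in all. Origin: centre of the flange's underside, z along its axis. Starts standing on its flange on the bench.
- plug2: White plastic tube end plug, 20 g, one of three to five (None if absent): solid, body 32 mm in diameter with a flange 40 mm in diameter and 4 mm thick at the foot, 32 mm high in all. Origin: centre of the flange's underside, z along its axis. Starts standing on its flange on the bench.
- plug3: White plastic tube end plug, 20 g, one of three to five (None if absent): solid, body 32 mm in diameter with a flange 40 mm in diameter and 4 mm thick at the foot, 32 mm high in all. Origin: centre of the flange's underside, z along its axis. Starts standing on its flange on the bench.
- plug4: White plastic tube end plug, 20 g, one of three to five (None if absent): solid, body 32 mm in diameter with a flange 40 mm in diameter and 4 mm thick at the foot, 32 mm high in all. Origin: centre of the flange's underside, z along its axis. Starts standing on its flange on the bench.
- tape_roll: Bystander: roll of clear packing tape lying flat, 100 mm across, 48 mm high; origin under its centre.
- mug: Bystander: mug, 76 mm across, 90 mm high; origin under its centre.
- parcel: Bystander: closed parcel 90 x 130 x 50 mm; origin under its centre.
Not all that is in view belongs to the job. Leave any purple or red look-alike of the plug3 alone. What is shaped like the plug1 but blue or red is not meant.

How it is judged:
By the outcome, as a careful person would: the job done as asked, in the order asked, and still so for the second after the job is handed in, with the robot touching nothing.
Of plug0, plug1, plug2, plug3, plug4 only 3 to 5 are there at a start; the rules pass over those that are not, and their reading is None.
At some moment in a run one of plug0, plug1, plug2, plug3, plug4 may be knocked a few centimetres aside while the robot is not near it.
It also fails if it takes over 210 s, if anything falls off the work surface, if the arm or the gripper's body presses on something with over 40 N, if the wrist force passes 120 N, or if a joint passes its speed limit or range.

## Working session

There is one attempt and no reset: what is moved stays moved. The work goes in short steps, Python scripts to look and compute and a tool call to move; the robot and the scene stay as the last step left them, time stands still between calls to the robot, and variables do not carry over. Pictures are saved under pics/ and viewed, and the job is handed in when it is done.

Besides the shell and the picture viewer there is one more tool, called as a command line: name --pt "numbers of a row" for each row, then --argument value for the rest. drive_tool: Moves the arm, as the interface text tells. Its arguments: {"type":"object","properties":{"commands":{"type":"array"},"force":{"type":"number"}},"required":["commands"]}

```bash
ls; mkdir -p pics; python3 - <<'E'
from cell import env
import cv2
print(env.get_obs())
for n in ["scene","side","wrist"]:
    c=env.read_camera(n); cv2.imwrite(f"pics/{n}0.png",c["img"]); print(n,c["mtx"].round(1).tolist(),c["pose"].round(4).tolist())
E
```

```text
pics
{'time_s': 0.0, 'qpos': array([-64.68067912,  18.43800504,  -4.01713165,  83.17428446,
         1.29525223,  78.53980874,  -3.25984565]), 'joint_velocities': array([-0.0424628 ,  0.01858324,  0.0320352 , -0.02630577,  0.04948665,
        0.07695606, -0.1195588 ]), 'effort': array([-3.82415574e-04, -4.91290319e+01, -4.04012511e-01, -3.12524557e+01,
       -6.37818128e-02,  4.38903482e-02,  2.13344811e-04]), 'tool_pos': array([0.26952307, 0.59103341, 0.29117896]), 'tool_rot': array([-1.79893164e+02,  5.43061786e-03,  1.55492143e+02]), 'force': array([ 0.091355  , -0.48804967,  0.18102318]), 'wrist_torque': array([ 0.00380784,  0.00364201, -0.00584929]), 'grip_width': 0.08709155493563912}
scene [[474.5, 0.0, 323.7], [0.0, 474.5, 202.7], [0.0, 0.0, 1.0]] [[-0.7811, 0.3461, -0.5197, 1.1692], [0.6244, 0.4202, -0.6585, 0.7749], [-0.0095, -0.8388, -0.5443, 0.8042], [0.0, 0.0, 0.0, 1.0]]
side [[404.8, 0.0, 317.4], [0.0, 404.8, 199.0], [0.0, 0.0, 1.0]] [[0.9838, -0.1238, 0.1295, 0.3925], [-0.1788, -0.6303, 0.7555, -0.7614], [-0.0119, -0.7664, -0.6423, 0.7555], [0.0, 0.0, 0.0, 1.0]]
wrist [[335.8, 0.0, 324.6], [0.0, 335.8, 198.6], [0.0, 0.0, 1.0]] [[0.4147, 0.8744, 0.2519, 0.2007], [0.91, -0.3982, -0.1159, 0.6228], [-0.0011, 0.2772, -0.9608, 0.3826], [0.0, 0.0, 0.0, 1.0]]
```

View pics/scene0.png

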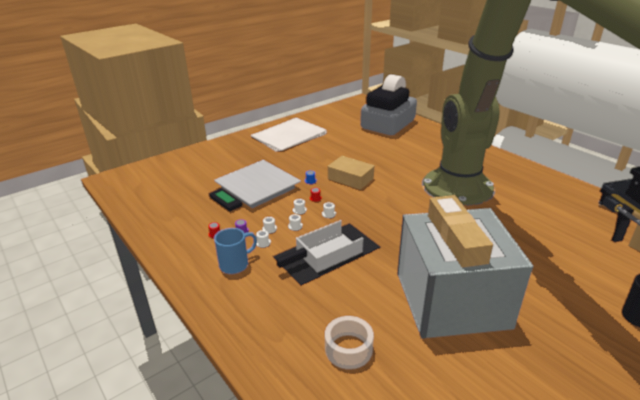

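View pics/side0.png

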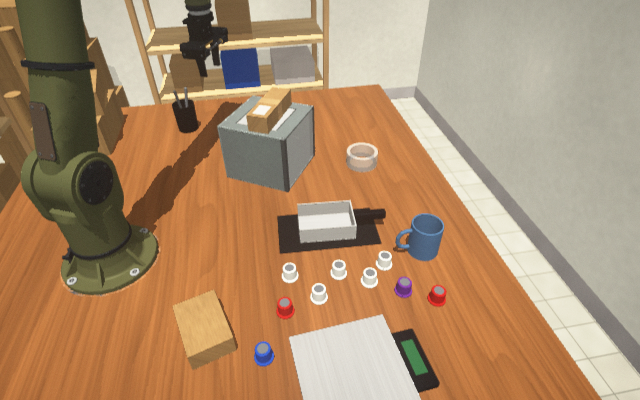

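View pics/wrist0.png

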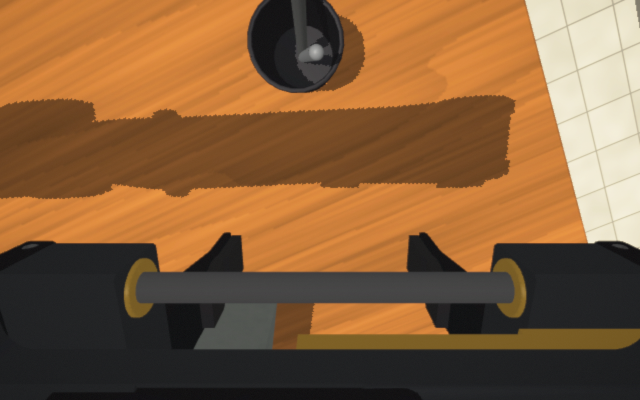

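```bash
cat > h.py <<'E'
from cell import env
import cv2, numpy as np
from scipy.spatial.transform import Rotation as R
def ray(c,u,v):
    d=c["pose"][:3,:3]@(np.linalg.inv(c["mtx"])@np.array([u,v,1.])); return c["pose"][:3,3],d
def onz(c,u,v,z):
    o,d=ray(c,u,v); return o+d*(z-o[2])/d[2]
def proj(c,P):
    p=np.linalg.inv(c["pose"])@np.append(P,1); q=c["mtx"]@p[:3]; return q[:2]/q[2]
def tri(c1,p1,c2,p2):
    o1,d1=ray(c1,*p1);o2,d2=ray(c2,*p2)
    s=np.linalg.lstsq(np.c_[d1,-d2],o2-o1,rcond=None)[0]
    a=o1+d1*s[0];b=o2+d2*s[1]; return (a+b)/2,np.linalg.norm(a-b)
def crop(c,u0,v0,u1,v1,k,name):
    im=cv2.resize(c["img"][v0:v1,u0:u1],None,fx=k,fy=k,interpolation=cv2.INTER_CUBIC); cv2.imwrite("pics/"+name,im)
def whites(c):
    "white plug tops/bodies: blobs"
    hsv=cv2.cvtColor(c["img"],cv2.COLOR_BGR2HSV)
    m=((hsv[...,1]<45)&(hsv[...,2]>150)).astype(np.uint8)
    n,l,s,ce=cv2.connectedComponentsWithStats(m)
    return m,[(s[i],ce[i]) for i in range(1,n) if 40<s[i][4]<900]
E
python3 - <<'E'
from h import *
S=env.read_camera("scene");D=env.read_camera("side")
for n,c in (("scene",S),("side",D)):
    m,b=whites(c)
    for s,ce in b: print(n,s.tolist(),ce.round(1).tolist(),onz(c,*ce,.016).round(3).tolist())
crop(S,200,160,400,285,4,"c1.png");crop(D,265,190,455,320,4,"c2.png")
crop(S,390,185,540,340,4,"c3.png");crop(D,210,75,400,200,4,"c4.png")
E
```

```text
scene [530, 0, 27, 9, 185] [543.5, 3.6] [-2.945, -1.412, 0.016]
scene [394, 36, 15, 10, 103] [399.7, 40.9] [-1.146, -1.355, 0.016]
scene [443, 50, 24, 20, 332] [453.0, 59.2] [-1.082, -0.879, 0.016]
scene [383, 75, 20, 15, 215] [391.7, 81.7] [-0.541, -0.832, 0.016]
scene [207, 89, 155, 50, 700] [281.5, 114.1] [0.12, -0.84, 0.016]
scene [574, 129, 49, 18, 133] [598.2, 137.7] [-0.678, 0.132, 0.016]
scene [293, 199, 13, 15, 148] [299.0, 206.3] [0.487, -0.211, 0.016]
scene [438, 199, 22, 13, 197] [448.7, 204.9] [0.133, 0.07, 0.016]
scene [322, 203, 14, 15, 147] [328.4, 210.0] [0.431, -0.138, 0.016]
scene [289, 215, 13, 15, 158] [294.6, 222.3] [0.546, -0.151, 0.016]
scene [256, 217, 20, 30, 333] [265.5, 231.9] [0.636, -0.165, 0.016]
scene [297, 221, 56, 38, 602] [326.4, 244.3] [0.539, -0.014, 0.016]
scene [325, 317, 48, 37, 539] [348.7, 335.8] [0.701, 0.262, 0.016]
side [133, 0, 18, 45, 353] [141.8, 19.1] [-0.211, 2.014, 0.016]
side [210, 0, 7, 24, 86] [213.2, 12.4] [0.22, 2.063, 0.016]
side [316, 0, 7, 30, 140] [319.2, 13.3] [0.878, 1.894, 0.016]
side [317, 43, 6, 35, 169] [319.8, 57.1] [
[... 491 characters left out ...]
19, 247] [384.0, 260.4] [0.658, -0.148, 0.016]
side [331, 260, 16, 20, 252] [338.4, 269.7] [0.544, -0.156, 0.016]
side [282, 263, 16, 20, 259] [289.3, 272.7] [0.429, -0.143, 0.016]
side [130, 268, 9, 8, 50] [133.9, 271.6] [0.069, -0.071, 0.016]
side [361, 268, 17, 20, 269] [369.1, 277.7] [0.608, -0.192, 0.016]
side [67, 277, 10, 8, 54] [71.3, 280.5] [-0.07, -0.071, 0.016]
side [400, 278, 10, 8, 54] [404.4, 281.5] [0.684, -0.218, 0.016]
side [311, 283, 17, 22, 286] [318.7, 293.8] [0.486, -0.215, 0.016]
side [434, 287, 10, 7, 48] [438.6, 290.0] [0.751, -0.255, 0.016]
side [280, 299, 9, 7, 51] [284.0, 302.1] [0.407, -0.222, 0.016]
side [257, 344, 11, 9, 76] [262.2, 347.9] [0.352, -0.322, 0.016]
```

View pics/c1.png

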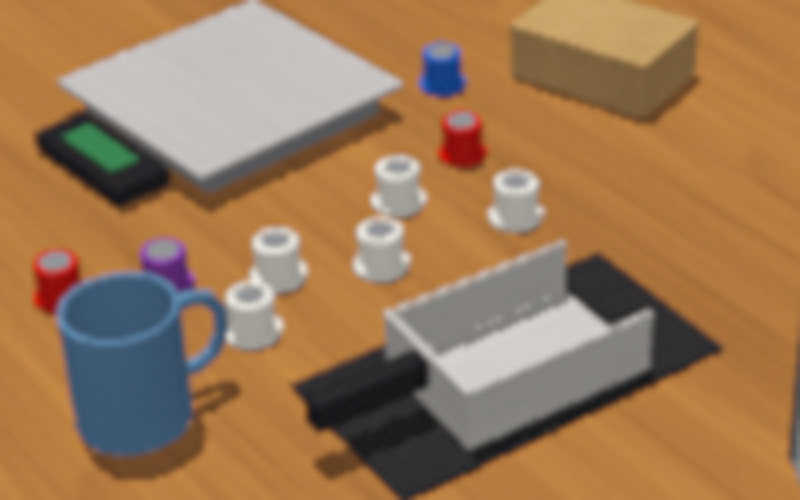

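View pics/c2.png

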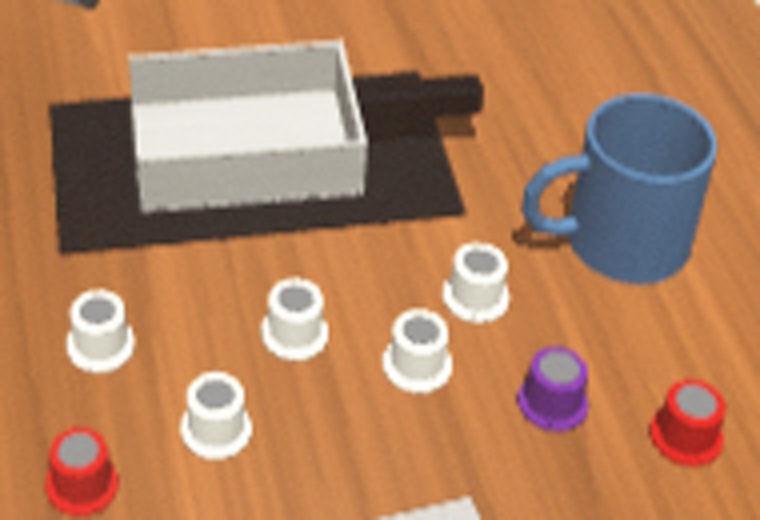

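View pics/c3.png

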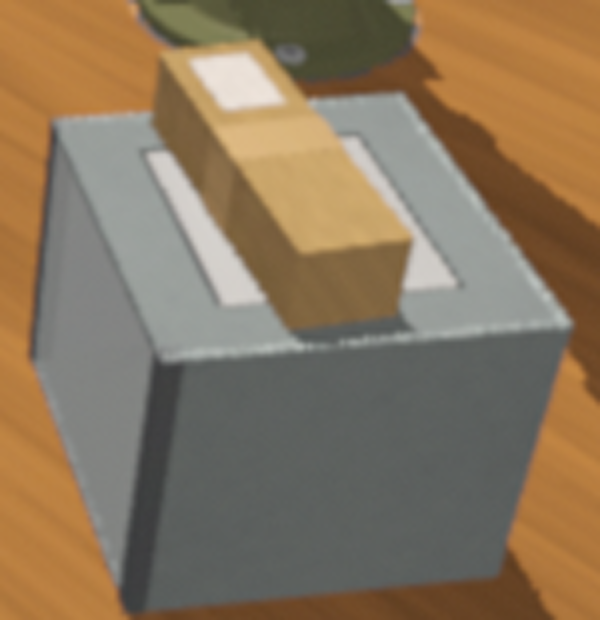

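View pics/c4.png

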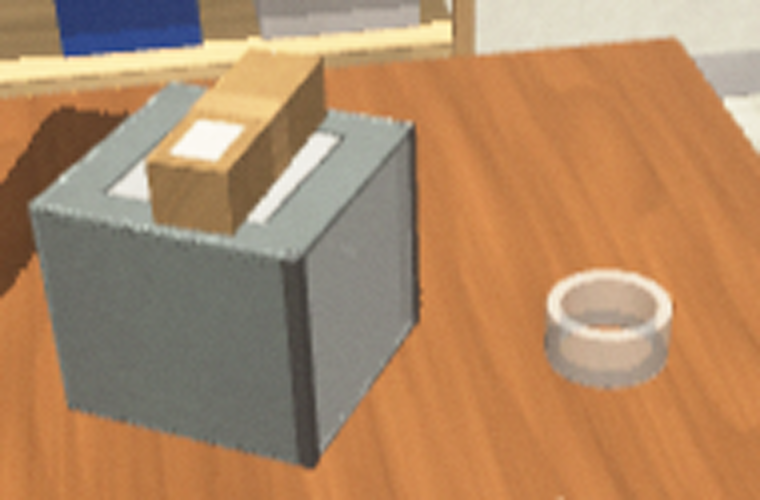

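```bash
python3 - <<'E'
from h import *
S=env.read_camera("scene");D=env.read_camera("side")
def go(name,so,sp,do,dp,z):
    for tag,c,o,pp in (("S",S,so,sp),("D",D,do,dp)):
        if not pp: continue
        P=np.array([onz(c,o[0]+(p[0]+.5)/4-.5,o[1]+(p[1]+.5)/4-.5,z)[:2] for p in pp]); 
        e=np.diff(np.r_[P,P[:1]],axis=0)
        print(name,tag,P.round(3).tolist(),"c",P.mean(0).round(4),"len",np.linalg.norm(e,axis=1).round(3),"ang",np.degrees(np.arctan2(e[:,1],e[:,0])).round(1))
s3=(390,185);d4=(210,75);s1=(200,160);d2=(265,190)
go("carton",s3,[(160,55),(262,40),(410,240),(303,252)],d4,[(150,160),(238,172),(325,58),(250,48)],.23)
go("box",s3,[(55,120),(165,360),(572,323),(403,95)],d4,[(33,205),(295,258),(413,125),(178,85)],.18)
go("scale",s1,[(55,82),(253,0),(405,82),(203,183)],d2,[],.03)
go("scoop",s1,[(388,315),(470,390),(655,310),(565,240)],d2,[(343,42),(365,150),(137,158),(130,57)],.05)
go("mat",s1,[(295,388),(405,498),(720,348),(598,255)],d2,[(462,213),(62,250),(50,103)],.004)
go("handleend top",s1,[(308,402),(320,410)],d2,[(480,78),(480,86)],.05)
m,b=whites(S);m,b2=whites(D)
for (p,q) in [((299,206),(318.7,293.8)),((328.4,210),(289.3,272.7)),((294.6,222.3),(338.4,269.7)),((269,226),(369.1,277.7)),((262.5,239),(384,260.4))]:
    print(tri(S,p,D,q)[0].round(3), tri(S,p,D,q)[1].round(4))
crop(D,270,305,450,400,4,"c5.png")
E
```

```text
carton S [[0.426, 0.217], [0.369, 0.244], [0.461, 0.406], [0.509, 0.379]] c [0.4415 0.3113] len [0.062 0.186 0.055 0.181] ang [ 155.2   60.4  -29.5 -117.3]
carton D [[0.376, 0.242], [0.432, 0.214], [0.512, 0.376], [0.459, 0.405]] c [0.4447 0.3093] len [0.064 0.181 0.061 0.183] ang [ -26.7   63.9  151.6 -117.1]
box S [[0.462, 0.177], [0.573, 0.354], [0.395, 0.464], [0.285, 0.289]] c [0.4287 0.321 ] len [0.209 0.209 0.207 0.21 ] ang [  58.1  148.3 -122.1  -32.3]
box D [[0.289, 0.288], [0.463, 0.18], [0.574, 0.353], [0.402, 0.459]] c [0.4321 0.3201] len [0.205 0.206 0.202 0.205] ang [ -31.7   57.5  148.5 -123.4]
scale S [[0.622, -0.495], [0.421, -0.513], [0.403, -0.314], [0.608, -0.289]] c [ 0.5137 -0.4028] len [0.202 0.2   0.206 0.206] ang [-174.9   95.2    6.8  -85.9]
scoop S [[0.611, -0.049], [0.617, 0.046], [0.472, 0.058], [0.466, -0.04]] c [0.5414 0.0037] len [0.095 0.145 0.099 0.145] ang [ 86.6 175.1 -93.6  -3.3]
scoop D [[0.621, 0.047], [0.61, -0.058], [0.468, -0.038], [0.478, 0.059]] c [0.5443 0.0024] len [0.105 0.143 0.097 0.144] ang [-96.4 171.9  84.5  -4.9]
mat S [[0.671, -0.073], [0.677, 0.058], [0.425, 0.074], [0.417, -0.06]] c [ 0.5475 -0.0007] len [0.131 0.253 0.134 0.254] ang [ 87.3 176.4 -93.3  -3. ]
mat D [[0.67, -0.08], [0.415, -0.063], [0.422, 0.075]] c [ 0.5026 -0.0229] len [0.255 0.138 0.292] ang [176.2  87.2 -32. ]
handleend top S [[0.701, -0.008], [0.699, 0.003]] c [ 0.7002 -0.0028] len [0.011 0.011] ang [ 97.5 -82.5]
handleend top D [[0.701, -0.006], [0.698, -0.014]] c [ 0.6995 -0.0103] len [0.008 0.008] ang [-107.5   72.5]
[ 0.485 -0.214  0.015] 0.0015
[ 0.429 -0.141  0.014] 0.0005
[ 0.544 -0.154  0.014] 0.0004
[ 0.609 -0.189  0.011] 0.0004
[ 0.658 -0.146  0.013] 0.0007
```

View pics/c5.png

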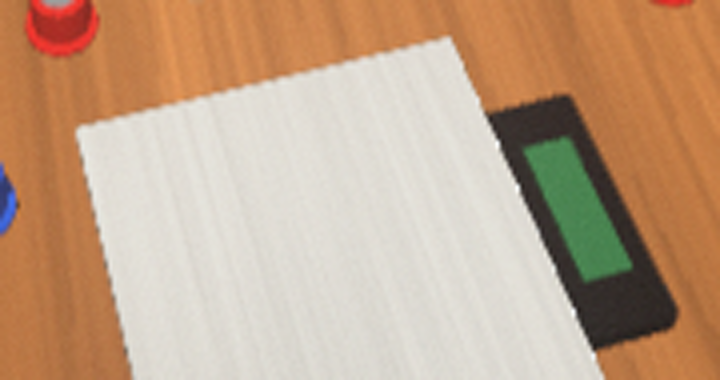

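```bash
cat >> h.py <<'E'
def Rd(yaw,tilt=0): 
    "tool down, yaw deg"
    return R.from_euler('xyz',[180,0,yaw],degrees=True)
def plan(p,rot,n=None,cur=None):
    o=env.get_obs()
    if cur is None: cur=(o["tool_pos"],R.from_euler('xyz',o["tool_rot"],degrees=True))
    rel=cur[1].inv()*rot; rv=rel.as_rotvec(); d=cur[1].inv().apply(np.array(p)-cur[0])
    if n is None: n=int(max(np.ceil(np.linalg.norm(d)/.034),np.ceil(np.degrees(np.linalg.norm(rv))/6.5),1))
    r=R.from_rotvec(rv/n); A=sum((r**k).as_matrix() for k in range(n)); t=np.linalg.solve(A,d)
    print("n",n,"row",(t*100).round(2).tolist(),np.degrees(rv/n).round(2).tolist()); return (np.array(p),rot)
def st():
    o=env.get_obs(); print("t",round(o["time_s"],2),"tcp",o["tool_pos"].round(4).tolist(),o["tool_rot"].round(1).tolist(),"F",o["force"].round(1).tolist(),"M",o["wrist_torque"].round(2).tolist(),"w",round(o["grip_width"],4),"q",o["qpos"].round(0).tolist())
E
python3 - <<'E'
from h import *
c=plan([.443,.31,.345],Rd(62)); plan([.443,.31,.261],Rd(62),cur=c)
E
```

```text
n 15 row [-2.43, 0.42, -0.35] [-0.0, 0.0, 6.23]
n 3 row [0.0, -0.0, 2.8] [0.0, 0.0, 0.0]
```

drive_tool --pt "-2.43 0.42 -0.36 0 0 6.23 1" --pt "-2.43 0.42 -0.36 0 0 6.23 1" --pt "-2.43 0.42 -0.36 0 0 6.23 1" --pt "-2.43 0.42 -0.36 0 0 6.23 1" --pt "-2.43 0.42 -0.36 0 0 6.23 1" --pt "-2.43 0.42 -0.36 0 0 6.23 1" --pt "-2.43 0.42 -0.36 0 0 6.23 1" --pt "-2.43 0.42 -0.36 0 0 6.23 1" --pt "-2.43 0.42 -0.36 0 0 6.23 1" --pt "-2.43 0.42 -0.36 0 0 6.23 1" --pt "-2.43 0.42 -0.36 0 0 6.23 1" --pt "-2.43 0.42 -0.36 0 0 6.23 1" --pt "-2.43 0.42 -0.36 0 0 6.23 1" --pt "-2.43 0.42 -0.36 0 0 6.23 1" --pt "-2.43 0.42 -0.36 0 0 6.23 1" --pt "0 0 0 0 0 0 1" --pt "0 0 0 0 0 0 1"

```text
time_s: 1.77
tool_pos: [0.4436, 0.3091, 0.3472]
tool_rot: [180.0, -0.1, 62.0]
force: [-0.1, -0.0, -0.5]
grip_width: 0.0871
```

```bash
python3 - <<'E'
from h import *
st(); plan([.443,.31,.261],Rd(62))
c=env.read_camera("wrist"); cv2.imwrite("pics/w1.png",c["img"])
for x,y in [(.426,.217),(.369,.244),(.461,.406),(.51,.378)]: print(proj(c,[x,y,.23]).round())
E
```

```text
t 1.77 tcp [0.4436, 0.3091, 0.3472] [180.0, -0.1, 62.0] F [-0.1, -0.0, -0.5] M [-0.06, 0.09, 0.0] w 0.0871 q [-53.0, 3.0, 16.0, 95.0, -1.0, 82.0, -65.0]
n 3 row [0.01, -0.03, 2.87] [0.0, -0.04, -0.01]
[362. 338.]
[276. 341.]
[273.  71.]
[369.  74.]
```

View pics/w1.png

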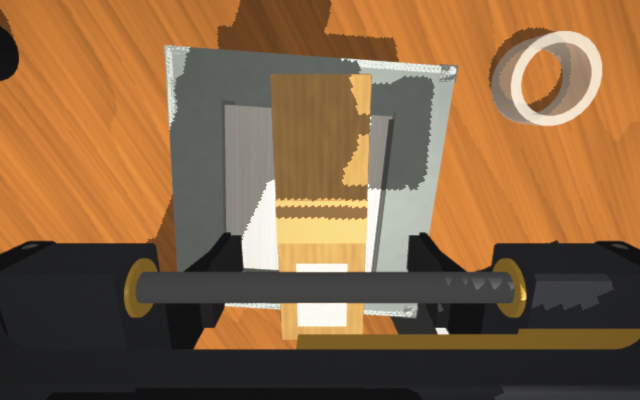

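drive_tool --pt "0 0 2.9 0 0 0 1" --pt "0 0 2.9 0 0 0 1" --pt "0 0 2.8 0 0 0 1" --pt "0 0 0 0 0 0 0.6" --pt "0 0 0 0 0 0 0.3" --pt "0 0 0 0 0 0 0.3" --pt "0 0 0 0 0 0 0.3" --pt "0 0 0 0 0 0 0.3" --force 25

```text
time_s: 2.48
tool_pos: [0.4438, 0.3112, 0.2623]
tool_rot: [180.0, -0.2, 62.1]
force: [-2.7, 1.5, 2.7]
grip_width: 0.0614
```

```bash
python3 - <<'E'
from h import *
st(); 
c=env.get_obs()["tool_pos"]
c1=plan([c[0],c[1],.36],Rd(62)); c2=plan([.514,-.403,.20],Rd(5.3),cur=c1); plan([.514,-.403,c[2]-.150],Rd(5.3),cur=c2)
E
```

```text
t 2.48 tcp [0.4438, 0.3112, 0.2623] [180.0, -0.2, 62.1] F [-2.7, 1.5, 2.7] M [0.27, 0.68, 0.03] w 0.0614 q [-53.0, 6.0, 16.0, 102.0, -2.0, 72.0, -64.0]
n 3 row [0.01, 0.0, -3.26] [0.01, -0.06, 0.02]
n 22 row [-1.66, 2.96, 0.73] [0.0, -0.0, 2.58]
n 3 row [0.0, -0.0, 2.92] [0.0, 0.0, 0.0]
```

drive_tool --pt "0 0 -3.3 0 0 0 0.3" --pt "0 0 -3.3 0 0 0 0.3" --pt "0 0 -3.3 0 0 0 0.3" --pt "-1.66 2.96 0 0 0 2.58 0.3" --pt "-1.66 2.96 0 0 0 2.58 0.3" --pt "-1.66 2.96 0 0 0 2.58 0.3" --pt "-1.66 2.96 0 0 0 2.58 0.3" --pt "-1.66 2.96 0 0 0 2.58 0.3" --pt "-1.66 2.96 0 0 0 2.58 0.3" --pt "-1.66 2.96 0 0 0 2.58 0.3" --pt "-1.66 2.96 0 0 0 2.58 0.3" --pt "-1.66 2.96 0 0 0 2.58 0.3" --pt "-1.66 2.96 0 0 0 2.58 0.3" --pt "-1.66 2.96 0 0 0 2.58 0.3" --pt "-1.66 2.96 0 0 0 2.58 0.3" --pt "-1.66 2.96 0 0 0 2.58 0.3" --force 25

```text
time_s: 3.82
tool_pos: [0.5725, -0.1065, 0.3598]
tool_rot: [180.0, -0.1, 28.4]
force: [1.4, -0.4, -3.5]
grip_width: 0.0596
```

drive_tool --pt "-1.66 2.96 0 0 0 2.58 0.3" --pt "-1.66 2.96 0 0 0 2.58 0.3" --pt "-1.66 2.96 0 0 0 2.58 0.3" --pt "-1.66 2.96 0 0 0 2.58 0.3" --pt "-1.66 2.96 0 0 0 2.58 0.3" --pt "-1.66 2.96 0 0 0 2.58 0.3" --pt "-1.66 2.96 0 0 0 2.58 0.3" --pt "-1.66 2.96 0 0 0 2.58 0.3" --pt "-1.66 2.96 0 0 0 2.58 0.3" --pt "0 0 3.2 0 0 0 0.3" --pt "0 0 3.2 0 0 0 0.3" --pt "0 0 3.2 0 0 0 0.3" --pt "0 0 3.2 0 0 0 0.3" --pt "0 0 3.2 0 0 0 0.3" --pt "0 0 0 0 0 0 0.3" --pt "0 0 0 0 0 0 0.3"

```text
time_s: 5.15
tool_pos: [0.5137, -0.4017, 0.1982]
tool_rot: [-179.9, 0.2, 5.3]
force: [0.6, 0.3, -3.1]
grip_width: 0.0601
```

```bash
python3 - <<'E'
from h import *
st(); 
plan([.514,-.403,.113],Rd(5.3))
D=env.read_camera("side"); cv2.imwrite("pics/d2.png",D["img"])
D=env.read_camera("scene"); cv2.imwrite("pics/s2.png",D["img"])
E
```

```text
t 5.15 tcp [0.5137, -0.4017, 0.1982] [-179.9, 0.2, 5.3] F [0.6, 0.3, -3.1] M [-0.1, 0.09, -0.02] w 0.0601 q [1.0, 28.0, 47.0, 91.0, -21.0, 71.0, -34.0]
n 3 row [0.01, 0.05, 2.84] [-0.05, 0.05, 0.01]
```

View pics/d2.png

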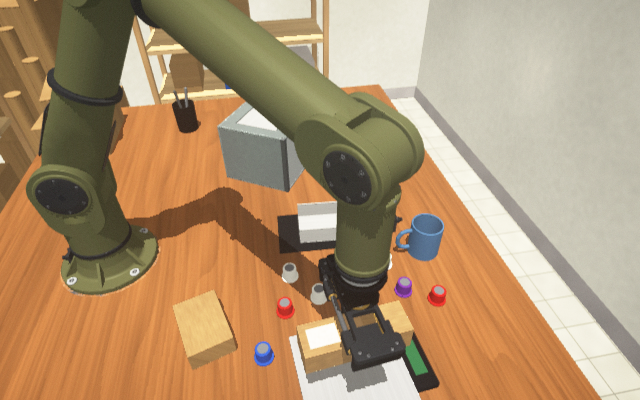

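View pics/s2.png

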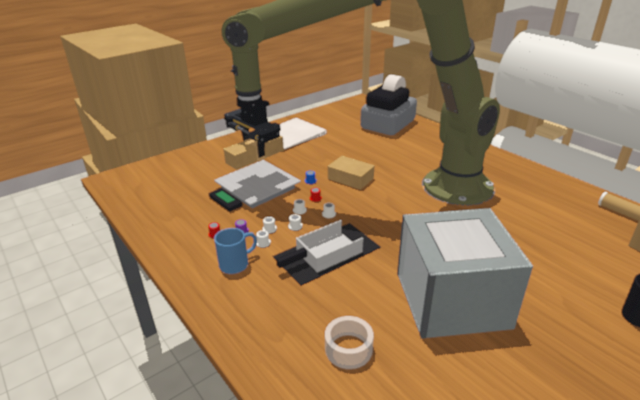

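drive_tool --pt "0 0 3.0 0 0 0 0.3" --pt "0 0 3.0 0 0 0 0.3" --pt "0 0 1.5 0 0 0 0.3" --pt "0 0 0.5 0 0 0 0.3" --pt "0 0 0.4 0 0 0 0.3" --pt "0 0 0 0 0 0 0.3" --pt "0 0 0 0 0 0 0.3"

```text
time_s: 5.83
tool_pos: [0.5148, -0.4036, 0.1171]
tool_rot: [179.9, -0.1, 5.3]
force: [-0.0, 0.1, -3.4]
grip_width: 0.0597
```

drive_tool --pt "0 0 0.2 0 0 0 0.3" --pt "0 0 0.2 0 0 0 0.3" --pt "0 0 0 0 0 0 0.3"

```text
time_s: 6.08
tool_pos: [0.5149, -0.4038, 0.114]
tool_rot: [179.9, -0.2, 5.3]
force: [-0.8, 0.9, 6.2]
grip_width: 0.0599
```

Contact (force changed sign). Release and lift.

drive_tool --pt "0 0 0 0 0 0 0.6" --pt "0 0 0 0 0 0 0.9" --pt "0 0 0 0 0 0 1" --pt "0 0 0 0 0 0 1" --pt "0 0 -2 0 0 0 1" --pt "0 0 -3.2 0 0 0 1" --pt "0 0 -3.2 0 0 0 1" --pt "0 0 -3.2 0 0 0 1" --pt "-1 -3.2 0 0 0 0 1" --pt "-1 -3.2 0 0 0 0 1" --pt "-1 -3.2 0 0 0 0 1" --pt "-1 -3.2 0 0 0 0 1" --pt "-1 -3.2 0 0 0 0 1" --pt "-1 -3.2 0 0 0 0 1"

```text
time_s: 7.25
tool_pos: [0.4358, -0.2158, 0.227]
tool_rot: [180.0, -0.0, 5.3]
force: [0.4, 0.3, 0.3]
grip_width: 0.0872
```

```bash
python3 - <<'E'
from h import *
st()
D=env.read_camera("side"); cv2.imwrite("pics/d3.png",D["img"])
c=env.read_camera("wrist"); cv2.imwrite("pics/w3.png",c["img"])
S=env.read_camera("scene"); crop(S,190,130,390,280,4,"s3.png")
E
```

```text
t 7.25 tcp [0.4358, -0.2158, 0.227] [180.0, -0.0, 5.3] F [0.4, 0.3, 0.3] M [0.01, 0.14, -0.01] w 0.0872 q [-24.0, -0.0, 48.0, 112.0, 0.0, 68.0, -61.0]
```

View pics/d3.png

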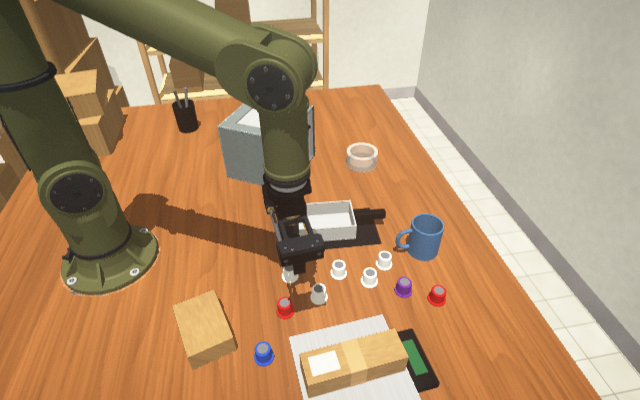

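View pics/s3.png

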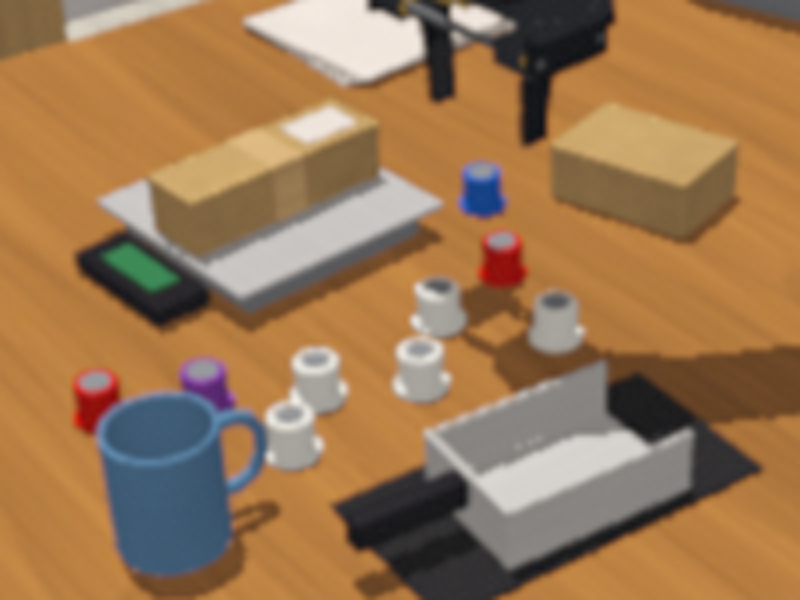

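View pics/w3.png

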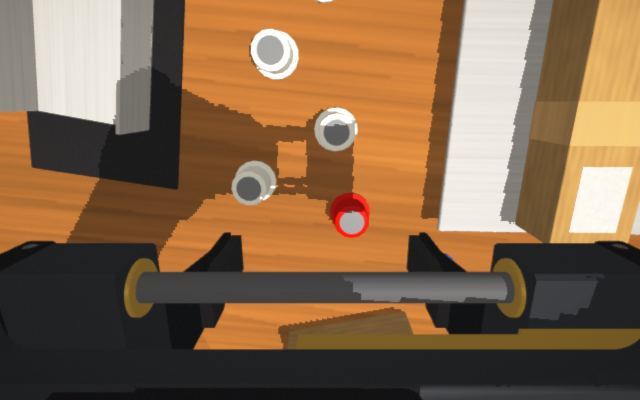

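```bash
cat >> h.py <<'E'
def plugs(c,k=6,z=.032,win=(200,185,460,320)):
    "top discs (grey inside white ring): hole contours of white mask in upsampled image"
    u0,v0,u1,v1=win
    im=cv2.resize(c["img"][v0:v1,u0:u1],None,fx=k,fy=k,interpolation=cv2.INTER_CUBIC)
    hsv=cv2.cvtColor(im,cv2.COLOR_BGR2HSV)
    out=[]
    for th in (165,180,195,210):
        m=((hsv[...,1]<50)&(hsv[...,2]>th)).astype(np.uint8)
        cs,hi=cv2.findContours(m,cv2.RETR_CCOMP,cv2.CHAIN_APPROX_NONE)
        for i,ct in enumerate(cs):
            if hi[0][i][3]>=0:
                a=cv2.contourArea(ct)
                if 25*k*k/2<a<130*k*k:
                    (x,y),(w,h),_=cv2.minAreaRect(ct)
                    if max(w,h)/min(w,h)>2.6: continue
                    M=cv2.moments(ct); p=((M['m10']/a/1+.5)/k-.5+u0,(M['m01']/a+.5)/k-.5+v0)
                    P=onz(c,*p,z)
                    if not any(np.linalg.norm(P-q[1])<.02 for q in out): out.append((np.round(p,1),P.round(4),round(a/k/k)))
    return out
E
python3 - <<'E'
from h import *
for n in("scene","side"):
    c=env.read_camera(n)
    for o in plugs(c): print(n,[x.tolist() if hasattr(x,'tolist') else x for x in o])
c=env.read_camera("wrist")
for o in plugs(c,2,win=(150,0,450,225)): print("wrist",[x.tolist() if hasattr(x,'tolist') else x for x in o])
print("mug",onz(env.read_camera("side"),426,222,.09),"mug S",onz(env.read_camera("scene"),231,240,.09))
for P in [(.429,-.141,.032),(.485,-.214,.032),(.544,-.154,.032)]: print(proj(c,P))
E
```

```text
scene [[261.9, 233.1], [0.657, -0.1475, 0.032], 18]
scene [[268.4, 219.4], [0.6077, -0.1913, 0.032], 16]
scene [[294.5, 216.8], [0.5427, -0.1547, 0.032], 16]
side [[369.7, 272.3], [0.609, -0.1898, 0.032], 37]
side [[338.4, 264.3], [0.5441, -0.1531, 0.032], 34]
side [[384.6, 255.0], [0.6584, -0.1457, 0.032], 30]
side [[312.2, 212.2], [0.5149, 0.0379, 0.032], 21]
mug [ 0.76571457 -0.11274148  0.09      ] mug S [ 0.77009373 -0.10268953  0.09      ]
[237.72632803 192.95516831]
[325.72815534 136.88697044]
[257.30548655  54.83319994]
```

```bash
python3 - <<'E'
from h import *
st()
c=env.read_camera("wrist"); im=c["img"].copy()
for P in [(.429,-.141,.032),(.485,-.214,.032),(.544,-.154,.032),(.429,-.141,.0),(.485,-.214,.0)]: 
    p=proj(c,P);print(p); cv2.circle(im,tuple(int(x) for x in p),3,(255,0,255),-1)
cv2.imwrite("pics/w4.png",im)
E
```

```text
t 7.65 tcp [0.4368, -0.2186, 0.2274] [179.9, 0.0, 5.1] F [0.1, 0.1, 0.7] M [-0.05, 0.13, 0.01] w 0.0866 q [-24.0, -0.0, 48.0, 112.0, 0.0, 68.0, -61.0]
[236.28270397 192.54471366]
[324.26435735 136.12387636]
[255.34952989  53.95734203]
[244.54491888 184.07271779]
[324.26015183 132.81687431]
```

View pics/w4.png

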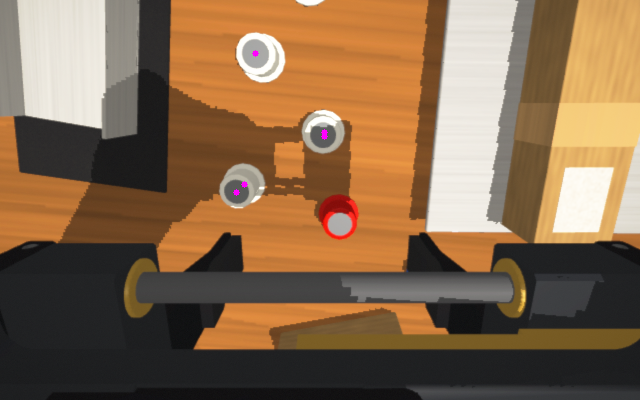

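```bash
cat >> h.py <<'E'
SC=np.array([.543,.003]); SY=np.radians(176)
ex=np.array([np.cos(SY),np.sin(SY)]); ey=np.array([-ex[1],ex[0]])
def slot(a,b): return SC+a*ex/1000+b*ey/1000
SL=[slot(-46,0),slot(-2,24),slot(-2,-24),slot(50,24),slot(50,-24)]
def cycle(pl,sl,yp,ys,cur=None,zt=.15):
    for x,y,z,w in [(*pl,zt,yp),(*pl,.080,yp),(*pl,zt,yp),(*sl,zt,ys),(*sl,.0885,ys),(*sl,zt,ys)]:
        cur=plan([x,y,z],Rd(w),cur=cur)
E
python3 - <<'E'
from h import *
st(); cycle((.429,-.141),SL[0],-4,-4)
D=env.read_camera("side"); print(onz(D,396,243,.045),onz(D,444,240,.045))
E
```

```text
t 7.7 tcp [0.4367, -0.2185, 0.2272] [179.9, 0.0, 5.1] F [-0.2, -0.5, 0.1] M [-0.04, 0.14, 0.02] w 0.0869 q [-24.0, -0.0, 48.0, 112.0, 0.0, 68.0, -61.0]
n 4 row [-0.13, -1.95, 1.93] [0.02, 0.01, 2.29]
n 3 row [0.0, -0.0, 2.33] [0.0, 0.0, 0.0]
n 3 row [0.0, 0.0, -2.33] [0.0, 0.0, 0.0]
n 7 row [2.14, -2.17, -0.0] [0.0, 0.0, 0.0]
n 2 row [0.0, -0.0, 3.08] [0.0, 0.0, 0.0]
n 2 row [0.0, 0.0, -3.08] [0.0, 0.0, 0.0]
[ 0.69222361 -0.12485407  0.045     ] [ 0.80944256 -0.13733253  0.045     ]
```

drive_tool --pt "-0.13 -1.95 1.93 0 0 2.29 0.62" --pt "-0.13 -1.95 1.93 0 0 2.29 0.62" --pt "-0.13 -1.95 1.93 0 0 2.29 0.62" --pt "-0.13 -1.95 1.93 0 0 2.29 0.62" --pt "0 0 0 0 0 0 0.62" --pt "0 0 2.3 0 0 0 0.62" --pt "0 0 2.3 0 0 0 0.62" --pt "0 0 2.3 0 0 0 0.62" --pt "0 0 0 0 0 0 0.62" --pt "0 0 0 0 0 0 0.62" --force 15

```text
time_s: 8.58
tool_pos: [0.4283, -0.1405, 0.0807]
tool_rot: [179.9, 0.2, -4.0]
force: [-0.0, 0.7, 0.1]
grip_width: 0.054
```

```bash
python3 - <<'E'
from h import *
st()
D=env.read_camera("side"); crop(D,220,180,420,330,4,"d5.png")
E
```

```text
t 8.58 tcp [0.4283, -0.1405, 0.0807] [179.9, 0.2, -4.0] F [-0.0, 0.7, 0.1] M [-0.04, 0.14, -0.06] w 0.054 q [-26.0, 9.0, 44.0, 124.0, -8.0, 50.0, -72.0]
```

View pics/d5.png

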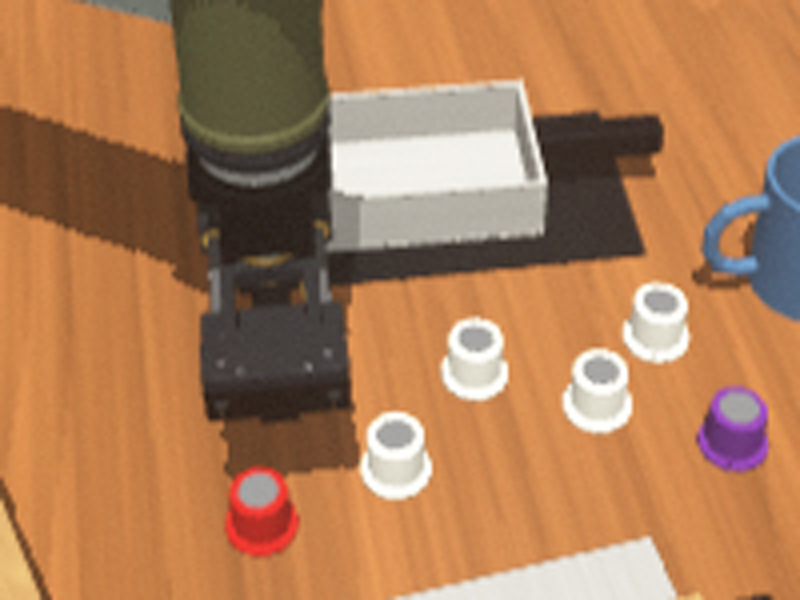

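drive_tool --pt "0 0 0 0 0 0 0.25" --pt "0 0 0 0 0 0 0.25" --pt "0 0 0 0 0 0 0.25" --pt "0 0 0 0 0 0 0.25" --pt "0 0 -2.3 0 0 0 0.25" --pt "0 0 -2.3 0 0 0 0.25" --pt "0 0 -2.4 0 0 0 0.25" --pt "2.14 -2.17 0 0 0 0 0.25" --pt "2.14 -2.17 0 0 0 0 0.25" --pt "2.14 -2.17 0 0 0 0 0.25" --pt "2.14 -2.17 0 0 0 0 0.25" --pt "2.14 -2.17 0 0 0 0 0.25" --pt "2.14 -2.17 0 0 0 0 0.25" --pt "2.14 -2.17 0 0 0 0 0.25" --pt "0 0 0 0 0 0 0.25" --pt "0 0 0 0 0 0 0.25" --force 15

```text
time_s: 9.97
tool_pos: [0.5894, 0.0039, 0.1509]
tool_rot: [180.0, -0.0, -3.7]
force: [-0.2, -0.8, -0.1]
grip_width: 0.0315
```

```bash
python3 - <<'E'
from h import *
st(); plan([*SL[0],.0885],Rd(-4),n=3)
D=env.read_camera("side"); crop(D,220,180,420,330,4,"d6.png")
S=env.read_camera("scene"); crop(S,190,130,390,280,4,"s6.png")
E
```

```text
t 9.97 tcp [0.5894, 0.0039, 0.1509] [180.0, -0.0, -3.7] F [-0.2, -0.8, -0.1] M [-0.05, 0.21, -0.02] w 0.0315 q [-34.0, 20.0, 37.0, 103.0, -13.0, 62.0, -86.0]
n 3 row [-0.01, 0.14, 2.08] [0.01, -0.0, 0.11]
```

View pics/s6.png

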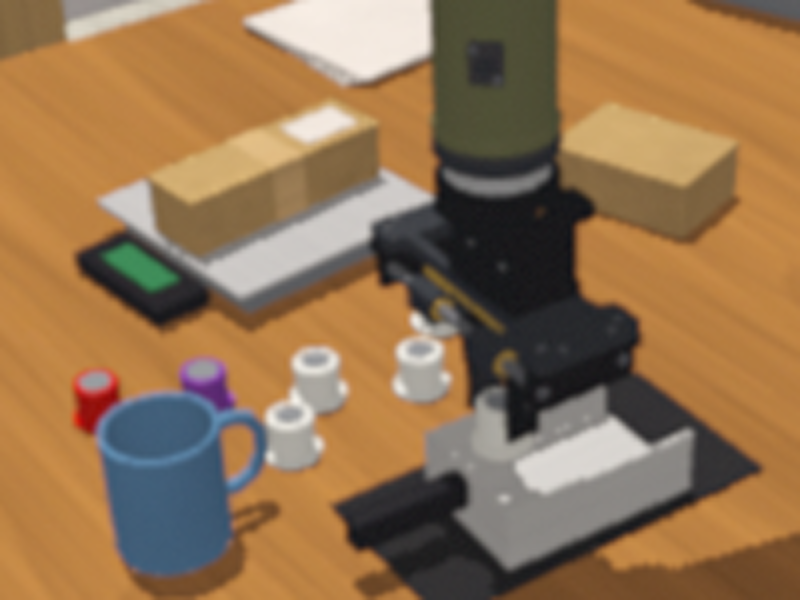

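drive_tool --pt "0 0.13 2.0 0 0 0 0.25" --pt "0 0.13 2.0 0 0 0 0.25" --pt "0 0.1 2.0 0 0 0 0.25" --pt "0 0 0.2 0 0 0 0.25" --pt "0 0 0 0 0 0 0.25" --pt "0 0 0 0 0 0 0.47" --pt "0 0 0 0 0 0 0.47" --pt "0 0 0 0 0 0 0.47"

```text
time_s: 10.73
tool_pos: [0.5883, -0.002, 0.0896]
tool_rot: [-180.0, -0.0, -3.9]
force: [-0.0, -0.1, -0.7]
grip_width: 0.0392
```

```bash
python3 - <<'E'
from h import *
st(); o=env.get_obs()["tool_pos"]; c=plan([o[0],o[1],.15],Rd(-4),n=2)
cycle((.5435,-.154),SL[1],86,86,cur=c)
E
```

```text
t 10.73 tcp [0.5883, -0.002, 0.0896] [-180.0, -0.0, -3.9] F [-0.0, -0.1, -0.7] M [-0.02, 0.18, -0.03] w 0.0392 q [-32.0, 24.0, 36.0, 105.0, -17.0, 56.0, -83.0]
n 2 row [0.0, -0.0, -3.02] [-0.01, -0.02, 0.04]
n 14 row [-1.02, 0.74, 0.0] [0.0, 0.0, -6.43]
n 3 row [0.0, -0.0, 2.33] [0.0, 0.0, 0.0]
n 3 row [0.0, 0.0, -2.33] [0.0, 0.0, 0.0]
n 4 row [3.31, -0.24, -0.0] [0.0, 0.0, 0.0]
n 2 row [0.0, -0.0, 3.08] [0.0, 0.0, 0.0]
n 2 row [0.0, 0.0, -3.08] [0.0, 0.0, 0.0]
```

drive_tool --pt "0 0 -3.0 0 0 0 0.47" --pt "0 0 -3.0 0 0 0 0.47" --pt "-1.02 0.74 0 0 0 -6.43 0.62" --pt "-1.02 0.74 0 0 0 -6.43 0.62" --pt "-1.02 0.74 0 0 0 -6.43 0.62" --pt "-1.02 0.74 0 0 0 -6.43 0.62" --pt "-1.02 0.74 0 0 0 -6.43 0.62" --pt "-1.02 0.74 0 0 0 -6.43 0.62" --pt "-1.02 0.74 0 0 0 -6.43 0.62" --pt "-1.02 0.74 0 0 0 -6.43 0.62" --pt "-1.02 0.74 0 0 0 -6.43 0.62" --pt "-1.02 0.74 0 0 0 -6.43 0.62" --pt "-1.02 0.74 0 0 0 -6.43 0.62" --pt "-1.02 0.74 0 0 0 -6.43 0.62" --pt "-1.02 0.74 0 0 0 -6.43 0.62" --pt "-1.02 0.74 0 0 0 -6.43 0.62" --pt "0 0 0 0 0 0 0.62" --pt "0 0 0 0 0 0 0.62"

```text
time_s: 12.23
tool_pos: [0.544, -0.1548, 0.1493]
tool_rot: [180.0, -0.0, 85.9]
force: [0.1, 0.5, -0.7]
grip_width: 0.0541
```

```bash
python3 - <<'E'
from h import *
st(); plan([.5435,-.154,.08],Rd(86),n=3)
D=env.read_camera("side"); crop(D,220,180,420,330,4,"d7.png")
S=env.read_camera("scene"); crop(S,190,130,390,280,4,"s7.png")
print(plugs(S)); print(plugs(D))
E
```

```text
t 12.23 tcp [0.544, -0.1548, 0.1493] [180.0, -0.0, 85.9] F [0.1, 0.5, -0.7] M [-0.12, 0.11, 0.06] w 0.0541 q [-13.0, 16.0, 30.0, 106.0, -9.0, 61.0, 16.0]
n 3 row [0.02, -0.02, 2.31] [0.0, -0.0, -0.05]
[(array([425.9, 242.9]), array([0.3453, 0.1638, 0.032 ]), 14), (array([294.9, 217.5]), array([ 0.5437, -0.1512,  0.032 ]), 18), (array([262.1, 233.1]), array([ 0.6566, -0.1475,  0.032 ]), 18), (array([268.3, 219.4]), array([ 0.6078, -0.1913,  0.032 ]), 15)]
[(array([318.3, 288.3]), array([ 0.4855, -0.2121,  0.032 ]), 40), (array([369.7, 272.3]), array([ 0.6089, -0.1898,  0.032 ]), 37), (array([384.6, 255. ]), array([ 0.6584, -0.1456,  0.032 ]), 30)]
```

View pics/d7.png

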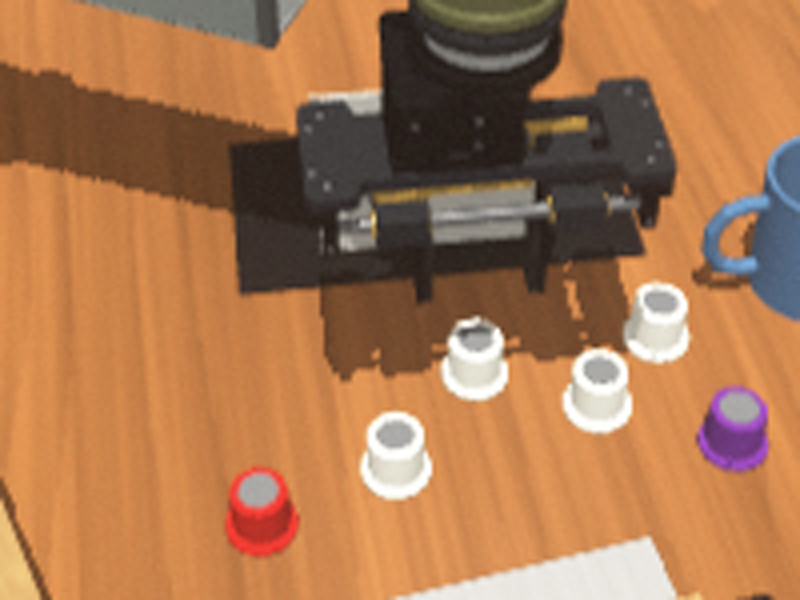

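View pics/s7.png

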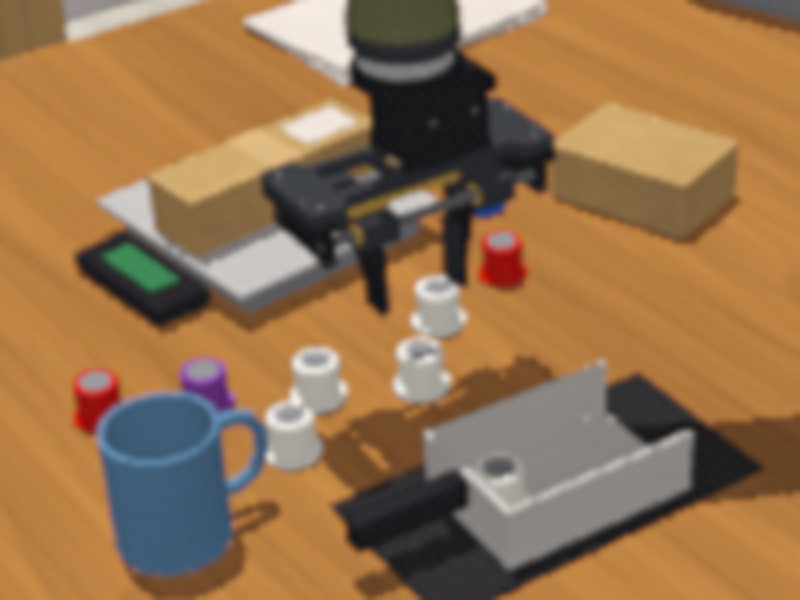

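drive_tool --pt "0 0 2.3 0 0 0 0.62" --pt "0 0 2.3 0 0 0 0.62" --pt "0 0 2.3 0 0 0 0.62" --pt "0 0 0 0 0 0 0.62" --pt "0 0 0 0 0 0 0.25" --pt "0 0 0 0 0 0 0.25" --pt "0 0 0 0 0 0 0.25" --pt "0 0 0 0 0 0 0.25" --pt "0 0 -2.3 0 0 0 0.25" --pt "0 0 -2.3 0 0 0 0.25" --pt "0 0 -2.4 0 0 0 0.25" --pt "3.31 -0.24 0 0 0 0 0.25" --pt "3.31 -0.24 0 0 0 0 0.25" --pt "3.31 -0.24 0 0 0 0 0.25" --pt "3.31 -0.24 0 0 0 0 0.25" --pt "0 0 0 0 0 0 0.25" --pt "0 0 0 0 0 0 0.25" --pt "0 0 0 0 0 0 0.25"

```text
time_s: 13.83
tool_pos: [0.5439, -0.0219, 0.1509]
tool_rot: [179.9, 0.0, 86.1]
force: [-0.6, -0.4, 0.1]
grip_width: 0.0315
```

```bash
python3 - <<'E'
from h import *
st(); plan([*SL[1],.0885],Rd(86),n=3)
E
```

```text
t 13.83 tcp [0.5439, -0.0219, 0.1509] [179.9, 0.0, 86.1] F [-0.6, -0.4, 0.1] M [-0.08, 0.04, 0.01] w 0.0315 q [-24.0, 13.0, 26.0, 109.0, -6.0, 60.0, 1.0]
n 3 row [0.03, -0.02, 2.08] [0.03, 0.0, 0.05]
```

drive_tool --pt "0 0 2.0 0 0 0 0.25" --pt "0 0 2.0 0 0 0 0.25" --pt "0 0 2.0 0 0 0 0.25" --pt "0 0 0.2 0 0 0 0.25" --pt "0 0 0 0 0 0 0.25" --pt "0 0 0 0 0 0 0.45" --pt "0 0 0 0 0 0 0.45" --pt "0 0 -2 0 0 0 0.45" --pt "0 0 -2.1 0 0 0 0.45" --pt "0 0 -2.1 0 0 0 0.45" --pt "-3.24 -0.75 0 0 0 0 0.62" --pt "-3.24 -0.75 0 0 0 0 0.62" --pt "-3.24 -0.75 0 0 0 0 0.62" --pt "-3.24 -0.75 0 0 0 0 0.62" --pt "-3.24 -0.75 0 0 0 0 0.62" --pt "-3.24 -0.75 0 0 0 0 0.62" --pt "0 0 0 0 0 0 0.62" --pt "0 0 0 0 0 0 0.62"

```text
time_s: 15.33
tool_pos: [0.4845, -0.2151, 0.1507]
tool_rot: [179.9, 0.0, 85.8]
force: [0.3, 0.2, -0.0]
grip_width: 0.0539
```

```bash
python3 - <<'E'
from h import *
st(); c=plan([.485,-.213,.08],Rd(86),n=3); c=plan([.485,-.213,.15],Rd(86),cur=c); plan([*SL[2],.15],Rd(86),cur=c)
D=env.read_camera("side"); crop(D,220,180,420,330,4,"d8.png")
S=env.read_camera("scene"); crop(S,190,130,390,280,4,"s8.png")
print(plugs(S)); print(plugs(D))
E
```

```text
t 15.33 tcp [0.4845, -0.2151, 0.1507] [179.9, 0.0, 85.8] F [0.3, 0.2, -0.0] M [-0.03, 0.01, -0.05] w 0.0539 q [-9.0, 12.0, 34.0, 111.0, -7.0, 60.0, 23.0]
n 3 row [0.07, 0.01, 2.36] [0.02, 0.01, -0.06]
n 3 row [0.0, 0.0, -2.33] [0.0, 0.0, 0.0]
n 8 row [3.04, 0.56, 0.0] [0.0, 0.0, 0.0]
[(array([314.3, 246.3]), array([ 0.582, -0.011,  0.032]), 15), (array([299.3, 202.1]), array([ 0.4861, -0.2086,  0.032 ]), 17), (array([323.2, 235.9]), array([ 0.5356, -0.0319,  0.032 ]), 19), (array([261.9, 233.1]), array([ 0.657 , -0.1475,  0.032 ]), 18), (array([268.3, 219.4]), array([ 0.6078, -0.1912,  0.032 ]), 15)]
[(array([318.1, 286.6]), array([ 0.486 , -0.2077,  0.032 ]), 32), (array([369.7, 272.2]), array([ 0.6089, -0.1898,  0.032 ]), 37), (array([384.6, 255. ]), array([ 0.6584, -0.1456,  0.032 ]), 29), (array([342.6, 216.3]), array([0.5911, 0.0066, 0.032 ]), 20)]
```

View pics/d8.png

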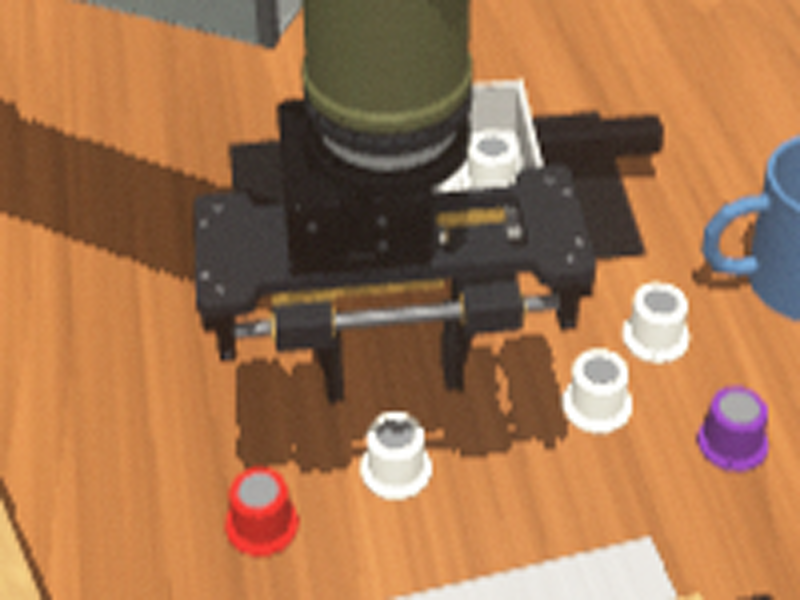

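View pics/s8.png

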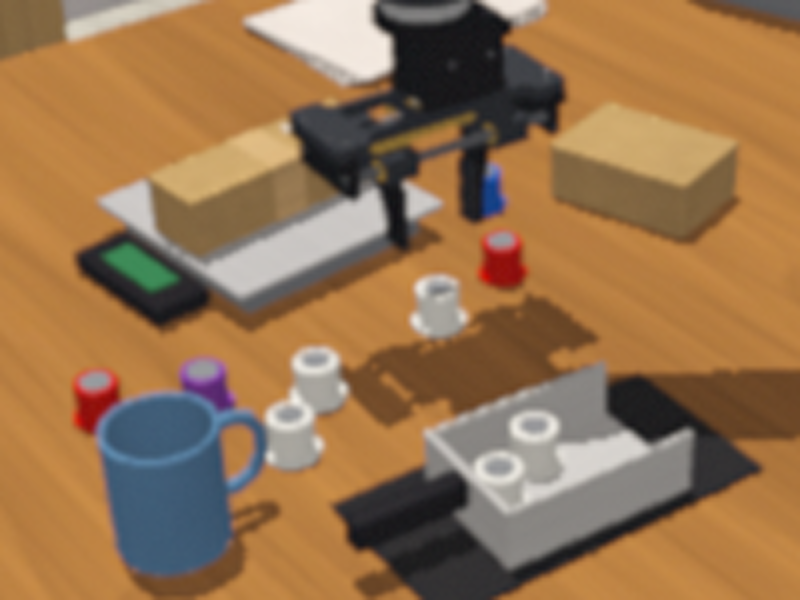

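drive_tool --pt "0.07 0 2.35 0 0 0 0.62" --pt "0.07 0 2.35 0 0 0 0.62" --pt "0.05 0 2.35 0 0 0 0.62" --pt "0 0 0 0 0 0 0.62" --pt "0 0 0 0 0 0 0.25" --pt "0 0 0 0 0 0 0.25" --pt "0 0 0 0 0 0 0.25" --pt "0 0 0 0 0 0 0.25" --pt "0 0 -2.3 0 0 0 0.25" --pt "0 0 -2.4 0 0 0 0.25" --pt "0 0 -2.4 0 0 0 0.25" --pt "3.04 0.56 0 0 0 0 0.25" --pt "3.04 0.56 0 0 0 0 0.25" --pt "3.04 0.56 0 0 0 0 0.25" --pt "3.04 0.56 0 0 0 0 0.25" --pt "3.04 0.56 0 0 0 0 0.25" --pt "3.04 0.56 0 0 0 0 0.25" --pt "3.04 0.56 0 0 0 0 0.25" --pt "3.04 0.56 0 0 0 0 0.25" --pt "0 0 0 0 0 0 0.25"

```text
time_s: 17.1
tool_pos: [0.5483, 0.0373, 0.1517]
tool_rot: [179.9, -0.3, 86.7]
force: [-0.9, 1.0, -0.3]
grip_width: 0.0316
```

drive_tool --pt "0 0 0 0 0 0 0.25" --pt "0 0 0 0 0 0 0.25"

```text
time_s: 17.27
tool_pos: [0.5469, 0.0285, 0.1512]
tool_rot: [179.9, 0.0, 86.1]
force: [-0.3, -1.4, -0.1]
grip_width: 0.0311
```

```bash
python3 - <<'E'
from h import *
st(); c=plan([*SL[2],.0885],Rd(86),n=3);
D=env.read_camera("side"); crop(D,220,180,420,330,4,"d9.png")
c=plan([*SL[2],.15],Rd(86),cur=c); plan([.6083,-.1905,.15],Rd(86),cur=c)
E
```

```text
t 17.27 tcp [0.5469, 0.0285, 0.1512] [179.9, 0.0, 86.1] F [-0.3, -1.4, -0.1] M [-0.11, 0.07, 0.04] w 0.0311 q [-27.0, 13.0, 24.0, 108.0, -6.0, 60.0, -4.0]
n 3 row [-0.06, -0.01, 2.09] [0.02, 0.01, 0.04]
n 2 row [0.0, 0.0, -3.08] [0.0, 0.0, 0.0]
n 7 row [-3.04, 1.09, 0.0] [0.0, 0.0, 0.0]
```

View pics/d9.png

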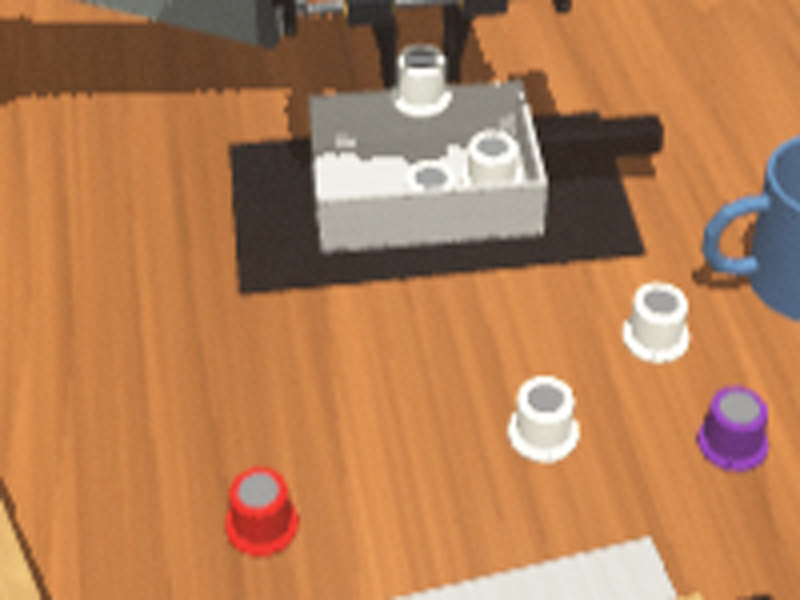

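drive_tool --pt "-0.05 0 2.0 0 0 0 0.25" --pt "-0.05 0 2.0 0 0 0 0.25" --pt "0 0 2.0 0 0 0 0.25" --pt "0 0 0.2 0 0 0 0.25" --pt "0 0 0 0 0 0 0.25" --pt "0 0 0 0 0 0 0.45" --pt "0 0 0 0 0 0 0.45" --pt "0 0 -2 0 0 0 0.45" --pt "0 0 -2.1 0 0 0 0.45" --pt "0 0 -2.1 0 0 0 0.45"

```text
time_s: 18.15
tool_pos: [0.5463, 0.0276, 0.1514]
tool_rot: [-180.0, 0.0, 86.1]
force: [1.2, -0.4, 0.3]
grip_width: 0.0389
```

```bash
python3 - <<'E'
from h import *
st()
D=env.read_camera("side")
S=env.read_camera("scene"); crop(S,190,130,390,280,4,"s9.png")
a=plugs(S);b=plugs(D); print(a); print(b)
for q in b:
    if q[1][1]<-.1 and q[1][0]<.64: P=q[1]; print("D",P); plan([P[0],P[1],.15],Rd(86))
E
```

```text
t 18.15 tcp [0.5463, 0.0276, 0.1514] [-180.0, 0.0, 86.1] F [1.2, -0.4, 0.3] M [-0.06, 0.02, -0.03] w 0.0389 q [-27.0, 13.0, 24.0, 108.0, -6.0, 60.0, -4.0]
[(array([314.3, 246.3]), array([ 0.5819, -0.0111,  0.032 ]), 14), (array([432.5, 259.5]), array([0.3844, 0.2196, 0.032 ]), 13), (array([261.9, 233.1]), array([ 0.657 , -0.1476,  0.032 ]), 17), (array([276.3, 212.8]), array([ 0.5715, -0.2046,  0.032 ]), 14)]
[(array([284.1, 302.3]), array([ 0.4071, -0.2346,  0.032 ]), 18), (array([438.7, 290.1]), array([ 0.7429, -0.2664,  0.032 ]), 35), (array([384.5, 255. ]), array([ 0.6582, -0.1456,  0.032 ]), 25), (array([327. , 223.7]), array([ 0.5451, -0.0136,  0.032 ]), 17), (array([342.7, 216.3]), array([0.5912, 0.0064, 0.032 ]), 16), (array([355.9, 279.2]), array([ 0.573 , -0.2033,  0.032 ]), 42)]
D [ 0.4071 -0.2346  0.032 ]
n 9 row [-3.02, -1.37, 0.04] [0.05, -0.01, 0.01]
D [ 0.573  -0.2033  0.032 ]
n 7 row [-3.27, 0.57, 0.06] [0.06, -0.02, 0.01]
```

View pics/s9.png

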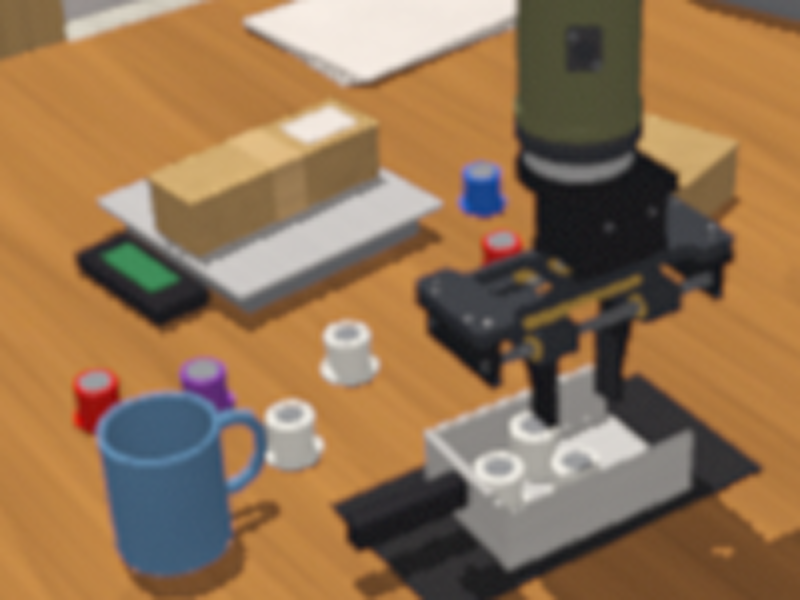

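drive_tool --pt "-3.27 0.57 0 0 0 0 0.62" --pt "-3.27 0.57 0 0 0 0 0.62" --pt "-3.27 0.57 0 0 0 0 0.62" --pt "-3.27 0.57 0 0 0 0 0.62" --pt "-3.27 0.57 0 0 0 0 0.62" --pt "-3.27 0.57 0 0 0 0 0.62" --pt "-3.27 0.57 0 0 0 0 0.62" --pt "0 0 0 0 0 0 0.62" --pt "0 0 0 0 0 0 0.62" --pt "0 0 0 0 0 0 0.62"

```text
time_s: 19.08
tool_pos: [0.5707, -0.2024, 0.15]
tool_rot: [-179.9, -0.1, 86.1]
force: [0.3, 0.6, 0.6]
grip_width: 0.0542
```

```bash
python3 - <<'E'
from h import *
st();P=(.5725,-.204); c=plan([*P,.08],Rd(86),n=3); c=plan([*P,.15],Rd(86),cur=c); plan([*SL[3],.15],Rd(86),cur=c)
D=env.read_camera("side"); crop(D,220,180,420,330,4,"d10.png");print(plugs(D))
E
```

```text
t 19.08 tcp [0.5707, -0.2024, 0.15] [-179.9, -0.1, 86.1] F [0.3, 0.6, 0.6] M [-0.01, 0.05, -0.01] w 0.0542 q [-8.0, 21.0, 31.0, 100.0, -12.0, 62.0, 22.0]
n 3 row [-0.05, 0.06, 2.33] [-0.02, -0.02, 0.04]
n 3 row [0.0, 0.0, -2.33] [0.0, 0.0, 0.0]
n 6 row [3.01, -1.56, -0.0] [0.0, 0.0, 0.0]
[(array([324.7, 211.6]), array([0.5483, 0.034 , 0.032 ]), 19)]
```

View pics/d10.png

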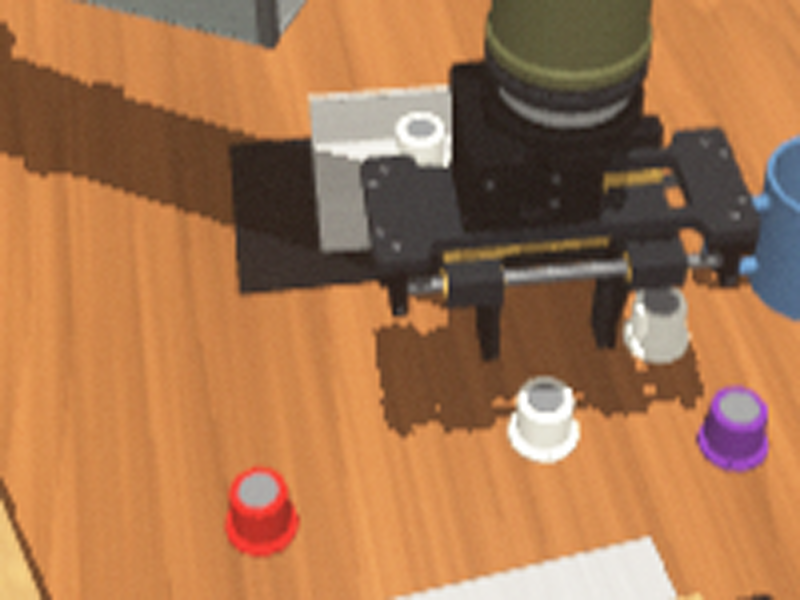

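drive_tool --pt "-0.05 0.06 2.3 0 0 0 0.62" --pt "-0.05 0.06 2.3 0 0 0 0.62" --pt "-0.05 0.06 2.35 0 0 0 0.62" --pt "0 0 0 0 0 0 0.62" --pt "0 0 0 0 0 0 0.25" --pt "0 0 0 0 0 0 0.25" --pt "0 0 0 0 0 0 0.25" --pt "0 0 0 0 0 0 0.25" --pt "0 0 -2.3 0 0 0 0.25" --pt "0 0 -2.4 0 0 0 0.25" --pt "0 0 -2.4 0 0 0 0.25" --pt "3.01 -1.56 0 0 0 0 0.25" --pt "3.01 -1.56 0 0 0 0 0.25" --pt "3.01 -1.56 0 0 0 0 0.25" --pt "3.01 -1.56 0 0 0 0 0.25" --pt "3.01 -1.56 0 0 0 0 0.25" --pt "3.01 -1.56 0 0 0 0 0.25" --pt "0 0 0 0 0 0 0.25" --pt "0 0 0 0 0 0 0.25" --pt "0 0 0 0 0 0 0.25"

```text
time_s: 20.8
tool_pos: [0.4922, -0.0185, 0.153]
tool_rot: [179.9, -0.0, 86.1]
force: [0.5, -0.4, 0.0]
grip_width: 0.0317
```

```bash
python3 - <<'E'
from h import *
st(); c=plan([*SL[3],.0885],Rd(86),n=3);c=plan([*SL[3],.15],Rd(86),cur=c);plan([.6577,-.1465,.15],Rd(30),cur=c)
S=env.read_camera("scene"); crop(S,190,130,390,280,4,"s11.png")
E
```

```text
t 20.8 tcp [0.4922, -0.0185, 0.153] [179.9, -0.0, 86.1] F [0.5, -0.4, 0.0] M [-0.07, -0.03, 0.0] w 0.0317 q [-26.0, 6.0, 26.0, 115.0, -3.0, 59.0, -2.0]
n 3 row [0.03, -0.03, 2.15] [0.04, -0.0, 0.05]
n 2 row [0.0, 0.0, -3.08] [0.0, 0.0, 0.0]
n 9 row [-0.38, 2.4, 0.0] [-0.0, -0.0, 6.22]
```

View pics/s11.png

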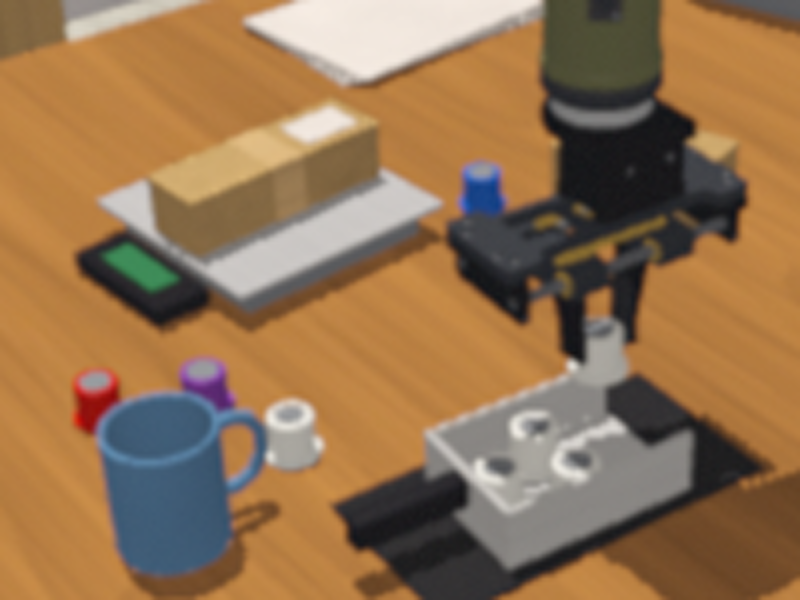

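drive_tool --pt "0.03 -0.03 2.1 0 0 0 0.25" --pt "0.03 -0.03 2.1 0 0 0 0.25" --pt "0 0 2.0 0 0 0 0.25" --pt "0 0 0.2 0 0 0 0.25" --pt "0 0 0 0 0 0 0.25" --pt "0 0 0 0 0 0 0.45" --pt "0 0 0 0 0 0 0.45" --pt "0 0 -2 0 0 0 0.45" --pt "0 0 -2.1 0 0 0 0.45" --pt "0 0 -2.1 0 0 0 0.45" --pt "-0.38 2.4 0 0 0 6.22 0.62" --pt "-0.38 2.4 0 0 0 6.22 0.62" --pt "-0.38 2.4 0 0 0 6.22 0.62" --pt "-0.38 2.4 0 0 0 6.22 0.62" --pt "-0.38 2.4 0 0 0 6.22 0.62" --pt "-0.38 2.4 0 0 0 6.22 0.62" --pt "-0.38 2.4 0 0 0 6.22 0.62" --pt "-0.38 2.4 0 0 0 6.22 0.62" --pt "-0.38 2.4 0 0 0 6.22 0.62" --pt "0 0 0 0 0 0 0.62"

```text
time_s: 22.52
tool_pos: [0.6581, -0.1526, 0.1505]
tool_rot: [179.7, 0.1, 29.6]
force: [-1.2, -0.6, 0.2]
grip_width: 0.0542
```

drive_tool --pt "0 0 0 0 0 0 0.62" --pt "0 0 0 0 0 0 0.62"

```text
time_s: 22.68
tool_pos: [0.657, -0.1457, 0.1499]
tool_rot: [-179.9, 0.0, 30.2]
force: [-0.1, 0.8, -0.3]
grip_width: 0.0539
```

```bash
python3 - <<'E'
from h import *
st(); P=(.6577,-.1465); c=plan([*P,.08],Rd(30),n=3);c=plan([*P,.15],Rd(30),cur=c);plan([*SL[4],.15],Rd(86),cur=c)
S=env.read_camera("scene"); crop(S,190,130,390,280,4,"s12.png")
S=env.read_camera("side"); crop(S,220,180,460,330,3,"d12.png")
S=env.read_camera("wrist"); cv2.imwrite("pics/w12.png",S["img"]);print(proj(S,[*P,.032]))
E
```

```text
t 22.68 tcp [0.657, -0.1457, 0.1499] [-179.9, 0.0, 30.2] F [-0.1, 0.8, -0.3] M [-0.0, 0.16, -0.0] w 0.0539 q [-16.0, 30.0, 36.0, 90.0, -19.0, 66.0, -36.0]
n 3 row [0.01, 0.04, 2.33] [-0.02, 0.0, 0.07]
n 3 row [0.0, 0.0, -2.33] [0.0, 0.0, 0.0]
n 9 row [0.59, -2.72, -0.0] [0.0, 0.0, -6.22]
[327.91950113 222.42293231]
```

View pics/s12.png

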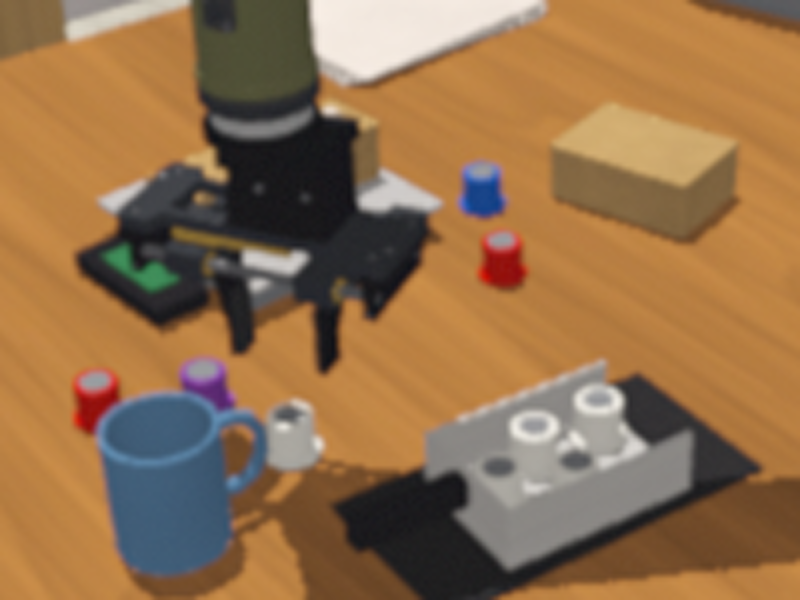

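View pics/d12.png

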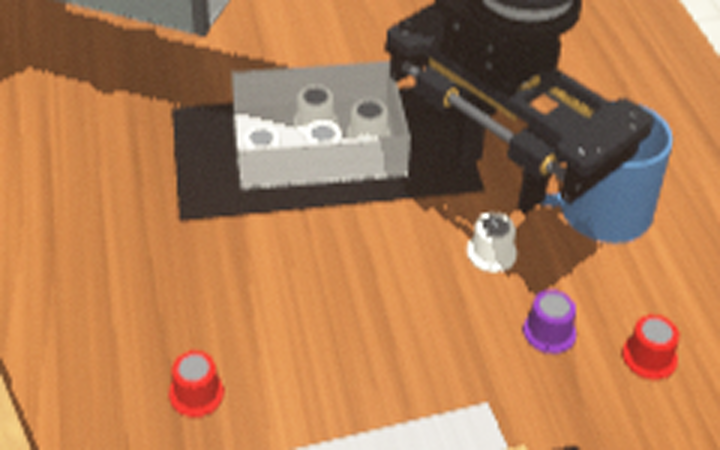

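View pics/w12.png

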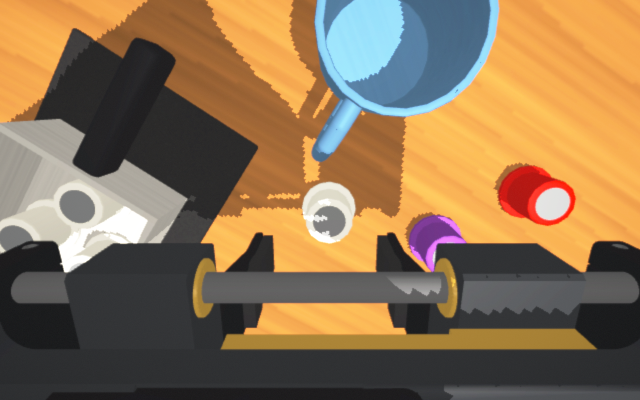

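drive_tool --pt "-0.3 0.07 2.3 0 0 0 0.62" --pt "0 0 2.3 0 0 0 0.62" --pt "0 0 2.35 0 0 0 0.62" --pt "0 0 0 0 0 0 0.62" --pt "0 0 0 0 0 0 0.25" --pt "0 0 0 0 0 0 0.25" --pt "0 0 0 0 0 0 0.25" --pt "0 0 0 0 0 0 0.25" --pt "0 0 -2.3 0 0 0 0.25" --pt "0 0 -2.4 0 0 0 0.25" --pt "0 0 -2.4 0 0 0 0.25" --pt "0.59 -2.72 0 0 0 -6.22 0.25" --pt "0.59 -2.72 0 0 0 -6.22 0.25" --pt "0.59 -2.72 0 0 0 -6.22 0.25" --pt "0.59 -2.72 0 0 0 -6.22 0.25" --pt "0.59 -2.72 0 0 0 -6.22 0.25" --pt "0.59 -2.72 0 0 0 -6.22 0.25" --pt "0.59 -2.72 0 0 0 -6.22 0.25" --pt "0.59 -2.72 0 0 0 -6.22 0.25" --pt "0.59 -2.72 0 0 0 -6.22 0.25"

```text
time_s: 24.5
tool_pos: [0.491, 0.0297, 0.1527]
tool_rot: [179.9, -0.1, 86.5]
force: [-1.1, 1.4, -1.1]
grip_width: 0.0317
```

drive_tool --pt "0 0 0 0 0 0 0.25" --pt "0 0 0 0 0 0 0.25" --pt "0 0 0 0 0 0 0.25"

```text
time_s: 24.75
tool_pos: [0.4926, 0.0281, 0.1528]
tool_rot: [179.8, -0.0, 86.0]
force: [-0.1, -0.6, 0.0]
grip_width: 0.0315
```

```bash
python3 - <<'E'
from h import *
st(); c=plan([*SL[4],.0885],Rd(86),n=3)
S=env.read_camera("scene"); crop(S,190,130,390,280,4,"s13.png")
E
```

```text
t 24.75 tcp [0.4926, 0.0281, 0.1528] [179.8, -0.0, 86.0] F [-0.1, -0.6, 0.0] M [-0.08, 0.05, -0.0] w 0.0315 q [-30.0, 6.0, 25.0, 115.0, -3.0, 59.0, -7.0]
n 3 row [0.08, 0.06, 2.14] [0.06, -0.02, 0.01]
```

View pics/s13.png

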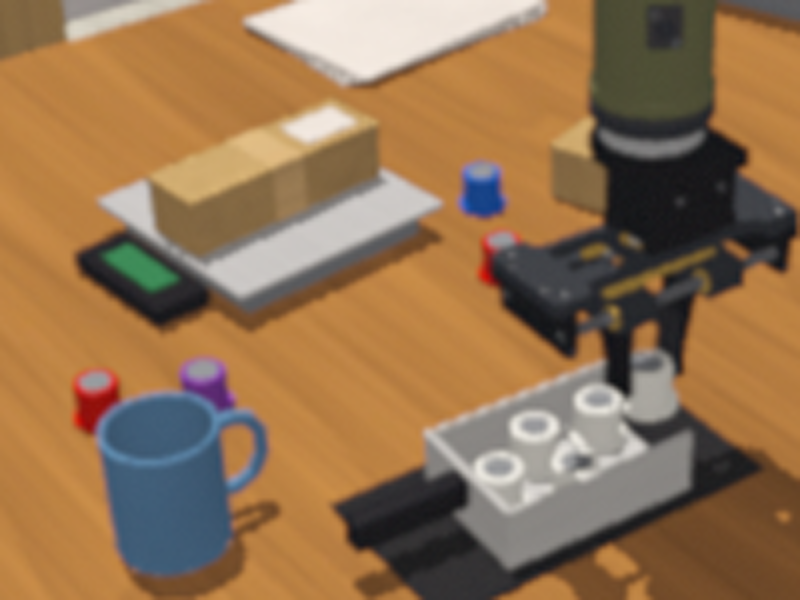

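drive_tool --pt "0 0.06 2.1 0 0 0 0.25" --pt "0 0.06 2.1 0 0 0 0.25" --pt "0 0 2.0 0 0 0 0.25" --pt "0 0 0.2 0 0 0 0.25" --pt "0 0 0 0 0 0 0.25" --pt "0 0 0 0 0 0 0.45" --pt "0 0 0 0 0 0 0.45" --pt "0 0 -2 0 0 0 0.45" --pt "0 0 -2.1 0 0 0 0.45" --pt "0 0 -2.1 0 0 0 0.45" --pt "-2 0 -2 0 0 0 0.6" --pt "-3 0 -2 0 0 0 0.6" --pt "-3 0 -2 0 0 0 0.6" --pt "-3 0 0 0 0 0 0.6" --pt "-3 0 0 0 0 0 0.6" --pt "-3 0 0 0 0 0 0.6" --pt "0 0 0 0 0 0 0.6" --pt "0 0 0 0 0 0 0.6"

```text
time_s: 26.3
tool_pos: [0.4808, -0.1435, 0.2101]
tool_rot: [179.9, 0.0, 85.9]
force: [0.6, 1.6, -0.2]
grip_width: 0.0524
```

```bash
python3 - <<'E'
from h import *
st()
S=env.read_camera("scene"); crop(S,240,190,400,290,5,"s14.png")
S=env.read_camera("side"); crop(S,260,185,420,285,5,"d14.png")
E
```

```text
t 26.3 tcp [0.4808, -0.1435, 0.2101] [179.9, 0.0, 85.9] F [0.6, 1.6, -0.2] M [-0.02, 0.06, -0.05] w 0.0524 q [-20.0, 3.0, 34.0, 111.0, -2.0, 66.0, 12.0]
```

View pics/s14.png

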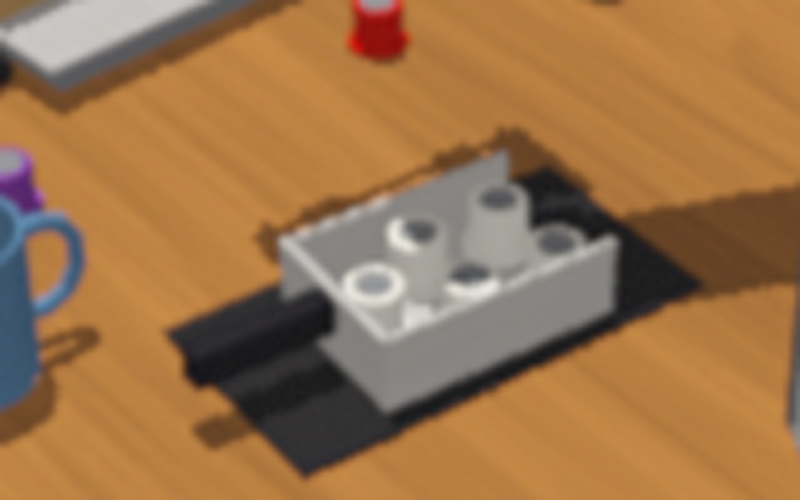

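View pics/d14.png

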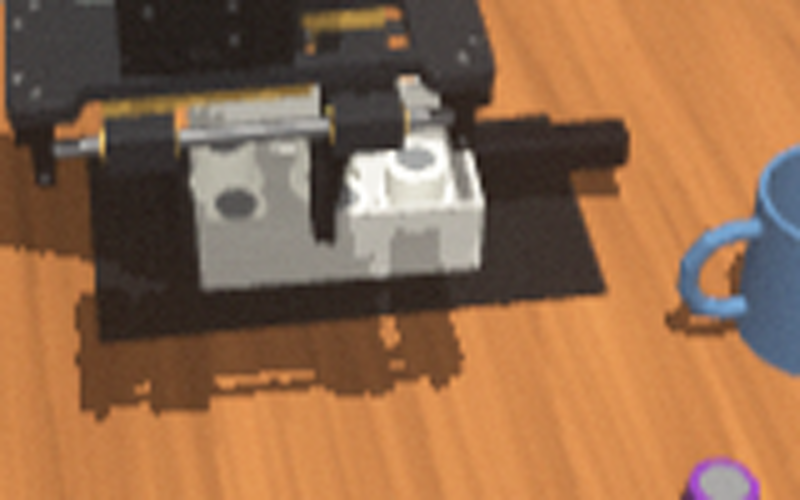

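```bash
cat >> h.py <<'E'
L=np.radians(25)
REL=np.c_[[np.cos(L),0,np.sin(L)],[0,-1,0],[np.sin(L),0,-np.cos(L)]]
G=np.array([-.097,0,.034])
BC=np.array([.430,.3205]);BY=148.
def tool_of(origin,yaw,t,g=G):
    Rs=R.from_euler('z',yaw,degrees=True)*R.from_euler('y',t,degrees=True)
    Rt=Rs*R.from_matrix(REL)
    return np.array(origin)+Rs.apply(g)-.051*Rt.apply([0,0,1]),Rt
def tool_lip(bx,bz,t,by=0,yaw=None,g=G):
    "lip underside edge at box coords (mm)"
    yaw=BY if yaw is None else yaw
    w=np.append(BC,0)+R.from_euler('z',BY,degrees=True).apply([bx/1000,by/1000,bz/1000])
    Rs=R.from_euler('z',yaw,degrees=True)*R.from_euler('y',t,degrees=True)
    return tool_of(w-Rs.apply([.072,0,0]),yaw,t,g)
E
python3 - <<'E'
from h import *
D=env.read_camera("side");S=env.read_camera("scene")
crop(S,390,195,540,290,5,"s15.png")
A=tool_of([*SC,.30],176,-6); print("A",A[0].round(3),A[1].as_euler('xyz',degrees=True).round(1))
B=tool_lip(0,245,-6); C=tool_lip(5,190,20); E=tool_lip(-18,127,60)
for X in (B,C,E): print(X[0].round(3),X[1].as_euler('xyz',degrees=True).round(1))
plan(*A);plan(*B,cur=A);plan(*C,cur=B);plan(*E,cur=C)
E
```

```text
A [ 0.669 -0.006  0.367] [180. -31. 176.]
[0.598 0.216 0.305] [180. -31. 148.]
[0.554 0.243 0.331] [180.  -5. 148.]
[0.467 0.297 0.332] [180.  35. 148.]
n 15 row [0.22, 1.53, -1.17] [1.62, 1.62, -5.82]
n 8 row [1.01, 2.43, 1.52] [-1.8, -0.0, 3.0]
n 5 row [1.15, 0.0, -0.12] [-0.0, -5.2, 0.0]
n 7 row [1.46, -0.0, -0.34] [-0.0, -5.71, 0.0]
```

View pics/s15.png

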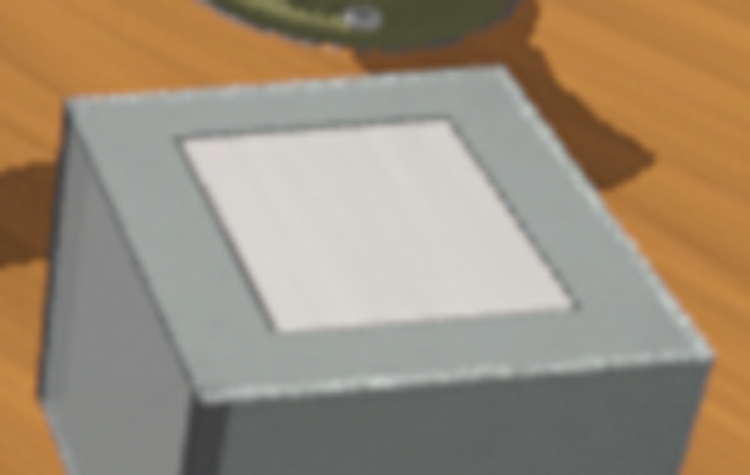

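drive_tool --pt "0.22 1.53 -1.17 1.62 1.62 -5.82 0.5" --pt "0.22 1.53 -1.17 1.62 1.62 -5.82 0.5" --pt "0.22 1.53 -1.17 1.62 1.62 -5.82 0.5" --pt "0.22 1.53 -1.17 1.62 1.62 -5.82 0.5" --pt "0.22 1.53 -1.17 1.62 1.62 -5.82 0.5" --pt "0.22 1.53 -1.17 1.62 1.62 -5.82 0.5" --pt "0.22 1.53 -1.17 1.62 1.62 -5.82 0.5" --pt "0.22 1.53 -1.17 1.62 1.62 -5.82 0.5" --pt "0.22 1.53 -1.17 1.62 1.62 -5.82 0.5" --pt "0.22 1.53 -1.17 1.62 1.62 -5.82 0.5" --pt "0.22 1.53 -1.17 1.62 1.62 -5.82 0.5" --pt "0.22 1.53 -1.17 1.62 1.62 -5.82 0.5" --pt "0.22 1.53 -1.17 1.62 1.62 -5.82 0.5" --pt "0.22 1.53 -1.17 1.62 1.62 -5.82 0.5" --pt "0.22 1.53 -1.17 1.62 1.62 -5.82 0.5" --pt "0 0 0 0 0 0 0.5" --pt "0 0 0 0 0 0 0.5"

```text
time_s: 27.92
tool_pos: [0.6533, -0.0098, 0.3451]
tool_rot: [-179.4, -29.3, 173.0]
force: [0.3, -1.3, -0.5]
grip_width: 0.0434
```

```bash
python3 - <<'E'
from h import *
st()
E
```

```text
t 27.92 tcp [0.6533, -0.0098, 0.3451] [-179.4, -29.3, 173.0] F [0.3, -1.3, -0.5] M [-0.05, -0.57, 0.06] w 0.0434 q [-1.0, 38.0, 2.0, 54.0, -4.0, 118.0, 83.0]
```

```bash
sed -i 's/np.radians(25)/np.radians(15)/' h.py; python3 - <<'E'
from h import *
B=tool_lip(0,215,-5); C=tool_lip(5,190,20); E=tool_lip(-18,127,60)
for X in (B,C,E): print(X[0].round(3),X[1].as_euler('xyz',degrees=True).round(1))
plan(*B);plan(*C,cur=B);plan(*E,cur=C,n=8)
E
```

```text
[0.59  0.22  0.282] [180. -20. 148.]
[0.547 0.248 0.331] [180.   5. 148.]
[0.461 0.301 0.326] [180.  45. 148.]
n 8 row [1.17, 2.53, 1.39] [-1.38, -1.13, 2.85]
n 4 row [1.49, -0.0, -0.96] [-0.0, -6.25, -0.0]
n 8 row [1.21, -0.0, -0.44] [-0.0, -5.0, -0.0]
```

drive_tool --pt "1.17 2.53 1.39 -1.38 -1.13 2.85 0.5" --pt "1.17 2.53 1.39 -1.38 -1.13 2.85 0.5" --pt "1.17 2.53 1.39 -1.38 -1.13 2.85 0.5" --pt "1.17 2.53 1.39 -1.38 -1.13 2.85 0.5" --pt "1.17 2.53 1.39 -1.38 -1.13 2.85 0.5" --pt "1.17 2.53 1.39 -1.38 -1.13 2.85 0.5" --pt "1.17 2.53 1.39 -1.38 -1.13 2.85 0.5" --pt "1.17 2.53 1.39 -1.38 -1.13 2.85 0.5" --pt "0 0 0 0 0 0 0.5" --pt "0 0 0 0 0 0 0.5"

```text
time_s: 28.75
tool_pos: [0.5895, 0.2179, 0.2816]
tool_rot: [-179.8, -19.9, 147.8]
force: [0.3, -0.9, 1.2]
grip_width: 0.0436
```

```bash
python3 - <<'E'
from h import *
st()
C=tool_lip(5,190,20);plan(*C,n=4)
E
```

```text
t 28.75 tcp [0.5895, 0.2179, 0.2816] [-179.8, -19.9, 147.8] F [0.3, -0.9, 1.2] M [-0.26, -0.34, 0.06] w 0.0436 q [-16.0, 25.0, 0.0, 78.0, -15.0, 91.0, 43.0]
n 4 row [1.51, 0.06, -0.97] [-0.05, -6.22, -0.05]
```

Reached. Continue the empty-handed rehearsal of the tip.

drive_tool --pt "1.5 0 -0.97 0 -6.25 0 0.5" --pt "1.5 0 -0.97 0 -6.25 0 0.5" --pt "1.5 0 -0.97 0 -6.25 0 0.5" --pt "1.5 0 -0.97 0 -6.25 0 0.5" --pt "1.21 0 -0.44 0 -5 0 0.5" --pt "1.21 0 -0.44 0 -5 0 0.5" --pt "1.21 0 -0.44 0 -5 0 0.5" --pt "1.21 0 -0.44 0 -5 0 0.5" --pt "1.21 0 -0.44 0 -5 0 0.5" --pt "1.21 0 -0.44 0 -5 0 0.5" --pt "1.21 0 -0.44 0 -5 0 0.5" --pt "1.21 0 -0.44 0 -5 0 0.5" --pt "0 0 0 0 0 0 0.5" --pt "0 0 0 0 0 0 0.5"

```text
time_s: 29.92
tool_pos: [0.4618, 0.2974, 0.3253]
tool_rot: [-179.6, 45.1, 148.0]
force: [1.3, -0.4, -0.4]
grip_width: 0.0436
```

```bash
python3 - <<'E'
from h import *
st()
E
```

```text
t 29.92 tcp [0.4618, 0.2974, 0.3253] [-179.6, 45.1, 148.0] F [1.3, -0.4, -0.4] M [0.43, 0.67, -0.0] w 0.0436 q [-46.0, 3.0, -13.0, 108.0, 47.0, 77.0, -16.0]
```

```bash
python3 - <<'E'
from h import *
g,rt=tool_of([*SC,.004],176,0)
pre=g-.10*rt.apply([0,0,1]); print("grasp",g.round(4),"pre",pre.round(3),rt.as_euler('xyz',degrees=True))
B=tool_lip(0,240,0)
plan(*B); plan(pre,rt,cur=B); plan(g,rt,cur=(pre,rt))
E
```

```text
grasp [ 0.6529 -0.0047  0.0873] pre [ 0.679 -0.006  0.184] [180. -15. 176.]
n 10 row [-1.42, 0.03, 0.48] [-0.04, 6.01, -0.02]
n 9 row [-2.2, -2.08, 1.01] [0.81, 0.0, -3.01]
n 3 row [0.0, -0.0, 3.33] [0.0, 0.0, 0.0]
```

drive_tool --pt "-1.42 0.03 0.48 0 6 0 0.5" --pt "-1.42 0.03 0.48 0 6 0 0.5" --pt "-1.42 0.03 0.48 0 6 0 0.5" --pt "-1.42 0.03 0.48 0 6 0 0.5" --pt "-1.42 0.03 0.48 0 6 0 0.5" --pt "-1.42 0.03 0.48 0 6 0 0.5" --pt "-1.42 0.03 0.48 0 6 0 0.5" --pt "-1.42 0.03 0.48 0 6 0 0.5" --pt "-1.42 0.03 0.48 0 6 0 0.5" --pt "-1.42 0.03 0.48 0 6 0 0.5" --pt "-2.2 -2.08 1.01 0.81 0 -3.01 0.5" --pt "-2.2 -2.08 1.01 0.81 0 -3.01 0.5" --pt "-2.2 -2.08 1.01 0.81 0 -3.01 0.5" --pt "-2.2 -2.08 1.01 0.81 0 -3.01 0.5" --pt "-2.2 -2.08 1.01 0.81 0 -3.01 0.5" --pt "-2.2 -2.08 1.01 0.81 0 -3.01 0.5" --pt "-2.2 -2.08 1.01 0.81 0 -3.01 0.5" --pt "-2.2 -2.08 1.01 0.81 0 -3.01 0.5" --pt "-2.2 -2.08 1.01 0.81 0 -3.01 0.5" --pt "0 0 0 0 0 0 0.5"

```text
time_s: 31.58
tool_pos: [0.6795, -0.0178, 0.1832]
tool_rot: [-179.4, -15.0, 175.2]
force: [-1.3, -0.3, -0.7]
grip_width: 0.0435
```

drive_tool --pt "0 0 0 0 0 0 0.5" --pt "0 0 0 0 0 0 0.5"

```text
time_s: 31.75
tool_pos: [0.6789, -0.0085, 0.1874]
tool_rot: [-179.8, -14.8, 175.6]
force: [-0.3, 1.2, -0.7]
grip_width: 0.0433
```

```bash
python3 - <<'E'
from h import *
st()
g,rt=tool_of([*SC,.004],176,0); plan(g,rt,n=3)
D=env.read_camera("side"); crop(D,250,170,450,290,4,"d16.png")
S=env.read_camera("wrist");cv2.imwrite("pics/w16.png",S["img"])
S=env.read_camera("scene"); crop(S,240,170,400,290,5,"s16.png")
E
```

```text
t 31.75 tcp [0.6789, -0.0085, 0.1874] [-179.8, -14.8, 175.6] F [-0.3, 1.2, -0.7] M [0.03, -0.28, -0.03] w 0.0433 q [-4.0, 35.0, 5.0, 73.0, -3.0, 87.0, 86.0]
n 3 row [-0.02, 0.07, 3.45] [-0.04, 0.05, -0.13]
```

View pics/d16.png

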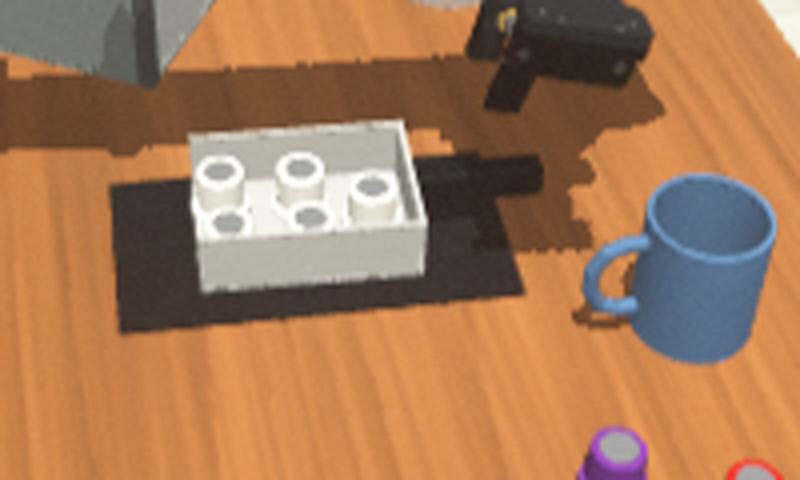

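View pics/s16.png

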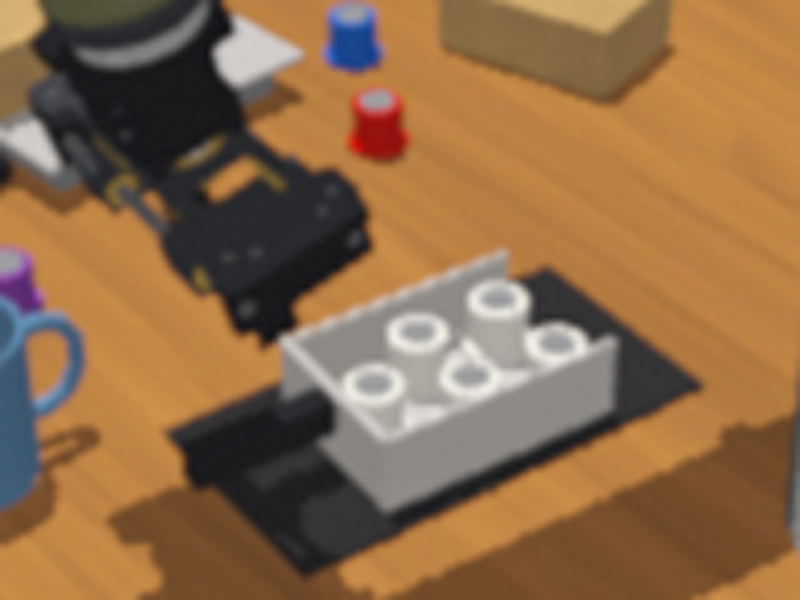

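View pics/w16.png

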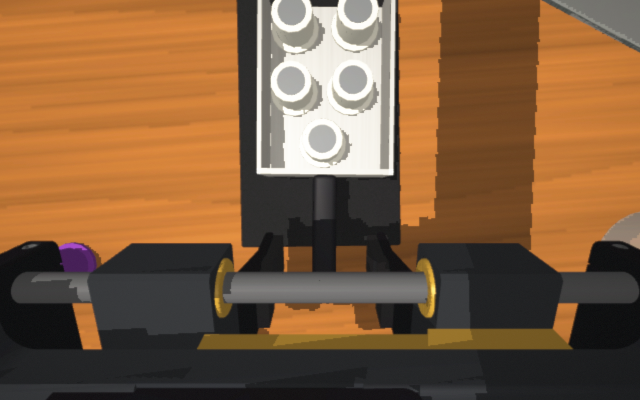

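drive_tool --pt "0 0 3.4 0 0 -0.2 0.5" --pt "0 0 3.4 0 0 -0.2 0.5" --pt "0 0 2.4 0 0 0 0.5" --pt "0 0 1.0 0 0 0 0.5" --pt "0 0 0 0 0 0 0.5" --pt "0 0 0 0 0 0 0.3"

```text
time_s: 32.4
tool_pos: [0.6525, -0.0042, 0.0892]
tool_rot: [-179.9, -14.9, 176.3]
force: [-0.0, -0.2, 0.8]
grip_width: 0.0412
```

```bash
python3 - <<'E'
from h import *
st()
g,rt=tool_of([*SC,.004],176,0); plan(g,rt,n=1)
E
```

```text
t 32.4 tcp [0.6525, -0.0042, 0.0892] [-179.9, -14.9, 176.3] F [-0.0, -0.2, 0.8] M [-0.01, -0.29, -0.03] w 0.0412 q [-4.0, 37.0, 4.0, 82.0, -3.0, 76.0, 87.0]
n 1 row [-0.09, -0.05, 0.17] [-0.17, 0.13, 0.26]
```

drive_tool --pt "0 0 0.15 0 0 0 0.3" --pt "0 0 0 0 0 0 0.1" --pt "0 0 0 0 0 0 0.1" --pt "0 0 0 0 0 0 0.1" --pt "0 0 0 0 0 0 0.1" --pt "0 0 0 0 0 0 0.1" --pt "0 0 0 0 0 0 0.1" --force 60

```text
time_s: 32.98
tool_pos: [0.6523, -0.0047, 0.0876]
tool_rot: [-179.9, -14.8, 176.2]
force: [0.4, -0.2, 5.4]
grip_width: 0.0174
```

```bash
python3 - <<'E'
from h import *
st()
D=env.read_camera("side"); crop(D,250,170,450,290,4,"d17.png")
# raise 4cm vertical, tilt lip up 5
g,rt=tool_of([*SC,.004],176,0); a=tool_of([*SC,.05],176,-5); plan(*a,n=4,cur=(g,rt))
E
```

```text
t 32.98 tcp [0.6523, -0.0047, 0.0876] [-179.9, -14.8, 176.2] F [0.4, -0.2, 5.4] M [-0.01, -0.19, -0.02] w 0.0174 q [-4.0, 37.0, 4.0, 82.0, -3.0, 76.0, 87.0]
n 4 row [0.1, -0.0, -0.91] [-0.0, 1.25, 0.0]
```

View pics/d17.png

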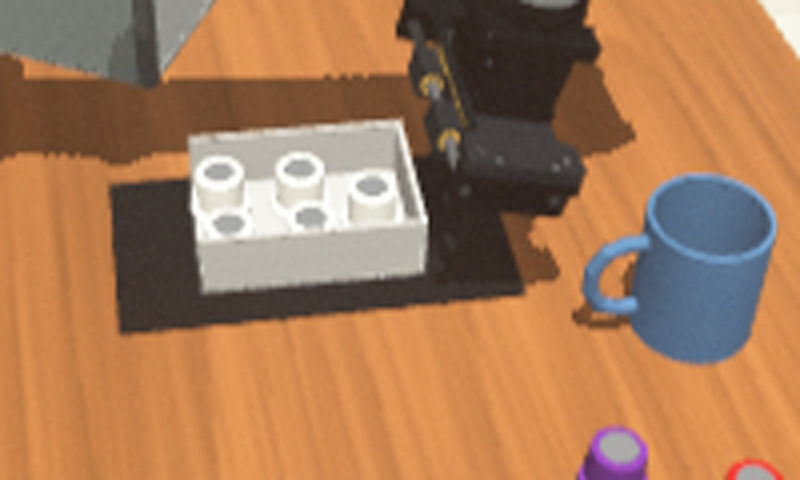

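drive_tool --pt "0.05 0 -0.46 0 0.62 0 0.1" --pt "0.05 0 -0.46 0 0.62 0 0.1" --pt "0.05 0 -0.46 0 0.62 0 0.1" --pt "0.05 0 -0.46 0 0.62 0 0.1" --pt "0.05 0 -0.46 0 0.62 0 0.1" --pt "0.05 0 -0.46 0 0.62 0 0.1" --pt "0.05 0 -0.46 0 0.62 0 0.1" --pt "0.05 0 -0.46 0 0.62 0 0.1" --pt "0 0 0 0 0 0 0.1" --pt "0 0 0 0 0 0 0.1"

```text
time_s: 33.87
tool_pos: [0.6588, -0.005, 0.1229]
tool_rot: [-179.9, -19.9, 176.2]
force: [-0.8, -0.7, -3.3]
grip_width: 0.0175
```

```bash
python3 - <<'E'
from h import *
st()
D=env.read_camera("side"); crop(D,250,130,450,290,4,"d18.png")
S=env.read_camera("scene"); crop(S,240,170,400,290,5,"s18.png")
o=env.get_obs(); T=R.from_euler('xyz',o["tool_rot"],degrees=True)
E
```

```text
t 33.87 tcp [0.6588, -0.005, 0.1229] [-179.9, -19.9, 176.2] F [-0.8, -0.7, -3.3] M [-0.04, -0.92, 0.03] w 0.0175 q [-4.0, 39.0, 4.0, 76.0, -4.0, 86.0, 87.0]
```

View pics/d18.png

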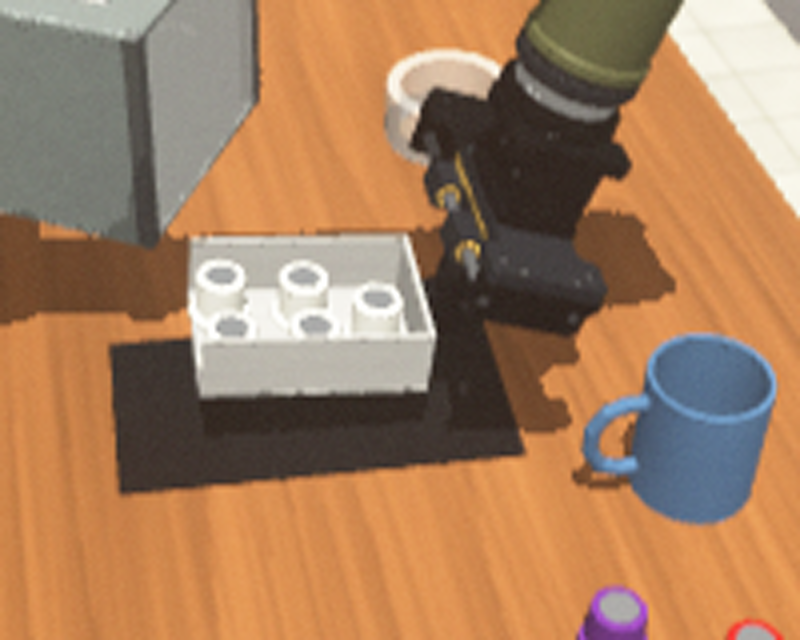

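View pics/s18.png

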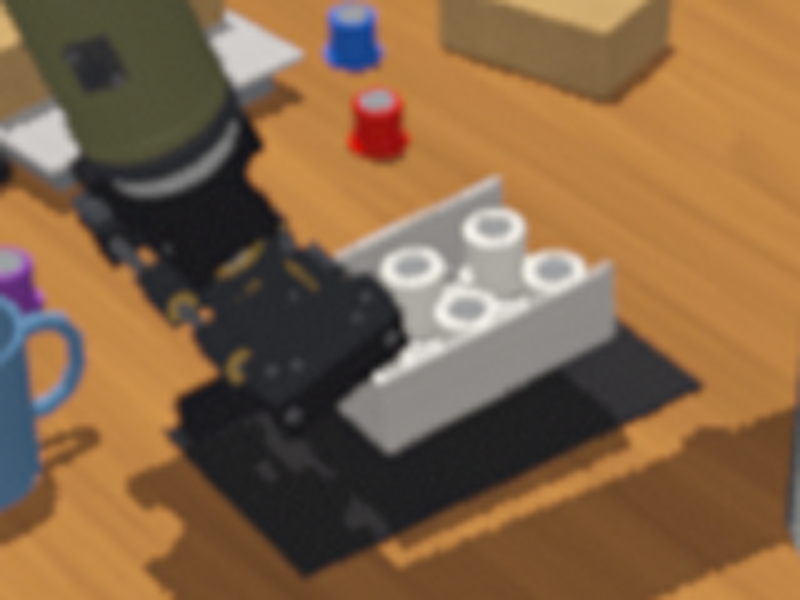

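```bash
python3 - <<'E'
from h import *
D=env.read_camera("side");S=env.read_camera("scene")
a=tri(S,(361.8,222.3),D,(297.3,189.2));b=tri(S,(339.8,205.5),D,(298.3,215.4)); print(a,b)
# expected lip wall top with no slip
o=env.get_obs();T=R.from_euler('xyz',o["tool_rot"],degrees=True)
for slip in (0,3,6):
    Rs=T*R.from_matrix(REL).inv()*R.from_euler('y',slip,degrees=True)
    gp=o["tool_pos"]+T.apply([0,0,.051])
    for y in (-.05,.05): print(slip,(gp+Rs.apply(np.array([.072,y,.046])-G)).round(4))
E
```

```text
(array([0.48016607, 0.05774285, 0.10087263]), np.float64(0.0004979588306274686)) (array([ 0.46929576, -0.04070463,  0.09824654]), np.float64(0.0013866746206339729))
0 [0.4771 0.0569 0.101 ]
0 [ 0.4706 -0.0429  0.1012]
3 [0.476  0.057  0.0922]
3 [ 0.4695 -0.0428  0.0924]
6 [0.4753 0.057  0.0833]
6 [ 0.4688 -0.0428  0.0836]
```

```bash
python3 - <<'E'
from h import *
a=tool_of([*SC,.215],176,-5); B=tool_lip(15,225,-3); C0=tool_lip(20,190,18)
print(a[0],B[0],C0[0])
plan(*a,n=10);plan(*B,n=14,cur=a);
E
```

```text
[ 0.65975211 -0.0051641   0.28834084] [0.57527715 0.22972076 0.29861251] [0.53817094 0.25290729 0.3254899 ]
n 10 row [0.55, -0.0, -1.56] [-0.02, 0.01, 0.02]
n 14 row [1.04, 1.44, 0.28] [-0.65, -0.14, 1.89]
```

drive_tool --pt "0.2 0 -0.6 0 0 0 0.1" --pt "0.5 0 -1.4 0 0 0 0.1" --pt "0.6 0 -1.7 0 0 0 0.1" --pt "0.6 0 -1.7 0 0 0 0.1" --pt "0.6 0 -1.7 0 0 0 0.1" --pt "0.6 0 -1.7 0 0 0 0.1" --pt "0.6 0 -1.7 0 0 0 0.1" --pt "0.6 0 -1.7 0 0 0 0.1" --pt "0.6 0 -1.7 0 0 0 0.1" --pt "0.4 0 -1.1 0 0 0 0.1" --pt "0.2 0 -0.6 0 0 0 0.1" --pt "0 0 0 0 0 0 0.1"

```text
time_s: 35.07
tool_pos: [0.6604, -0.0048, 0.2906]
tool_rot: [-179.9, -19.7, 176.2]
force: [0.1, -0.0, -3.4]
grip_width: 0.0174
```

drive_tool --pt "0.5 0.7 0.14 -0.33 -0.07 0.95 0.1" --pt "0.5 0.7 0.14 -0.33 -0.07 0.95 0.1" --pt "1.04 1.44 0.28 -0.65 -0.14 1.89 0.1" --pt "1.04 1.44 0.28 -0.65 -0.14 1.89 0.1" --pt "1.04 1.44 0.28 -0.65 -0.14 1.89 0.1" --pt "1.04 1.44 0.28 -0.65 -0.14 1.89 0.1" --pt "1.04 1.44 0.28 -0.65 -0.14 1.89 0.1" --pt "1.04 1.44 0.28 -0.65 -0.14 1.89 0.1" --pt "1.04 1.44 0.28 -0.65 -0.14 1.89 0.1" --pt "1.04 1.44 0.28 -0.65 -0.14 1.89 0.1" --pt "1.04 1.44 0.28 -0.65 -0.14 1.89 0.1" --pt "1.04 1.44 0.28 -0.65 -0.14 1.89 0.1" --pt "1.04 1.44 0.28 -0.65 -0.14 1.89 0.1" --pt "1.04 1.44 0.28 -0.65 -0.14 1.89 0.1" --pt "0.5 0.7 0.14 -0.33 -0.07 0.95 0.1" --pt "0.5 0.7 0.14 -0.33 -0.07 0.95 0.1" --pt "0 0 0 0 0 0 0.1" --pt "0 0 0 0 0 0 0.1"

```text
time_s: 36.57
tool_pos: [0.575, 0.2283, 0.2964]
tool_rot: [-179.8, -17.9, 148.3]
force: [-0.3, -0.3, -3.7]
grip_width: 0.0174
```

```bash
python3 - <<'E'
from h import *
st()
D=env.read_camera("side"); crop(D,200,50,400,200,4,"d19.png")
S=env.read_camera("scene"); crop(S,330,110,530,260,4,"s19.png")
B=tool_lip(15,225,-3);plan(*B,n=1)
E
```

```text
t 36.57 tcp [0.575, 0.2283, 0.2964] [-179.8, -17.9, 148.3] F [-0.3, -0.3, -3.7] M [-0.47, -0.75, -0.0] w 0.0174 q [-19.0, 22.0, 2.0, 80.0, -14.0, 91.0, 42.0]
n 1 row [0.21, 0.19, -0.13] [-0.23, 0.13, 0.16]
```

View pics/d19.png

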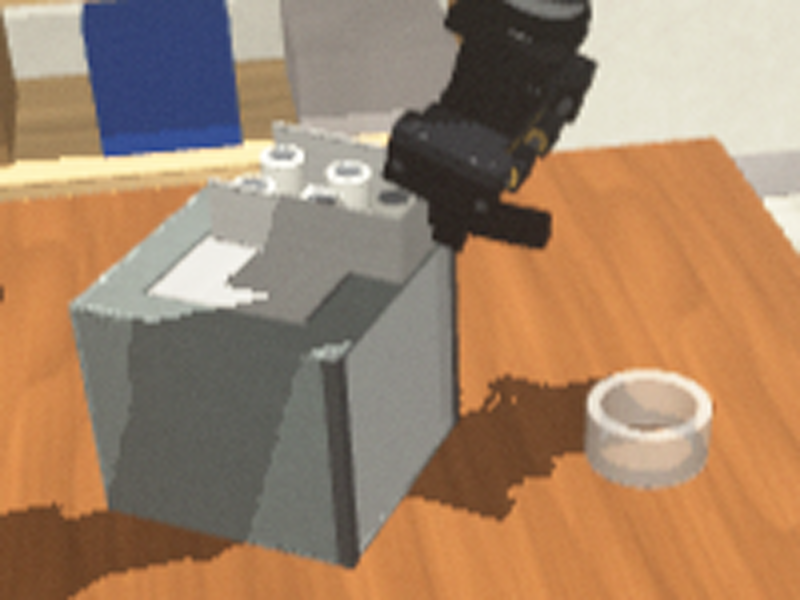

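View pics/s19.png

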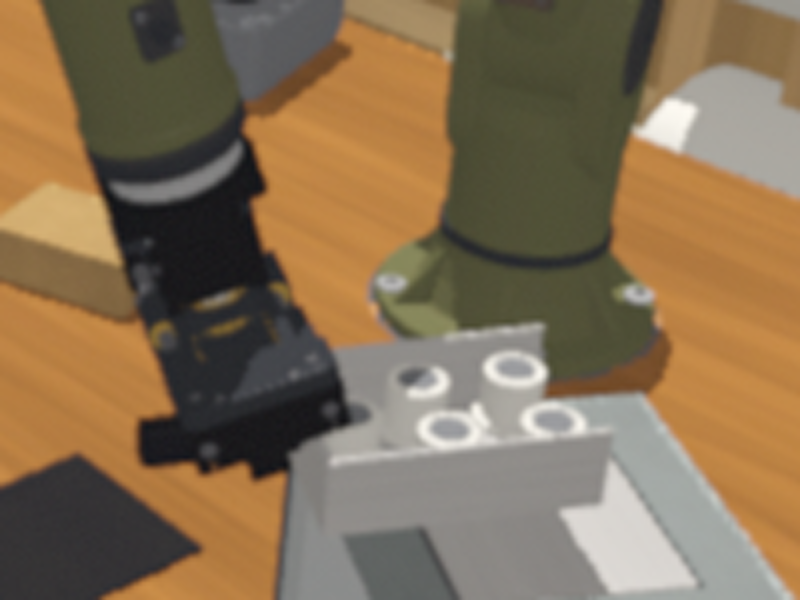

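```bash
python3 - <<'E'
from h import *
W=[tool_lip(20,192,18),tool_lip(18,163,22),tool_lip(8.6,138,40),tool_lip(-8,117,60),tool_lip(-10,113,65)]
ns=[6,3,4,5,2];cur=None
for w,n in zip(W,ns): cur=plan(*w,n=n,cur=cur); print(w[0].round(3))
E
```

```text
n 6 row [0.83, 0.03, -0.39] [-0.03, -3.48, 0.03]
[0.538 0.253 0.327]
n 3 row [0.31, 0.0, 0.61] [0.0, -1.33, -0.0]
[0.532 0.257 0.308]
n 4 row [0.97, -0.0, -0.51] [-0.0, -4.5, 0.0]
[0.496 0.279 0.319]
n 5 row [0.88, -0.0, -0.51] [0.0, -4.0, 0.0]
[0.453 0.306 0.316]
n 2 row [0.65, -0.0, -0.45] [0.0, -2.5, 0.0]
[0.44  0.314 0.313]
```

First to W1 plus contact W2, then check.

drive_tool --pt "0.83 0.03 -0.39 0 -3.48 0 0.1" --pt "0.83 0.03 -0.39 0 -3.48 0 0.1" --pt "0.83 0.03 -0.39 0 -3.48 0 0.1" --pt "0.83 0.03 -0.39 0 -3.48 0 0.1" --pt "0.83 0.03 -0.39 0 -3.48 0 0.1" --pt "0.83 0.03 -0.39 0 -3.48 0 0.1" --pt "0 0 0 0 0 0 0.1" --pt "0.31 0 0.61 0 -1.33 0 0.1" --pt "0.31 0 0.61 0 -1.33 0 0.1" --pt "0.31 0 0.61 0 -1.33 0 0.1" --pt "0 0 0 0 0 0 0.1" --pt "0 0 0 0 0 0 0.1"

```text
time_s: 37.67
tool_pos: [0.5307, 0.2578, 0.308]
tool_rot: [-179.8, 6.9, 148.3]
force: [-0.6, -0.2, -2.3]
grip_width: 0.0176
```

```bash
python3 - <<'E'
from h import *
st()
D=env.read_camera("side"); crop(D,200,50,400,200,4,"d20.png")
S=env.read_camera("scene"); crop(S,350,130,550,280,4,"s20.png")
W=[tool_lip(8.6,138,40),tool_lip(-8,117,60),tool_lip(-10,113,65)]
ns=[4,5,2];cur=None
for w,n in zip(W,ns): cur=plan(*w,n=n,cur=cur)
E
```

```text
t 37.67 tcp [0.5307, 0.2578, 0.308] [-179.8, 6.9, 148.3] F [-0.6, -0.2, -2.3] M [0.15, 0.36, 0.01] w 0.0176 q [-32.0, 9.0, -0.0, 93.0, 6.0, 75.0, 25.0]
n 4 row [0.96, -0.01, -0.49] [-0.01, -4.51, 0.06]
n 5 row [0.88, -0.0, -0.51] [0.0, -4.0, 0.0]
n 2 row [0.65, -0.0, -0.45] [0.0, -2.5, 0.0]
```

View pics/d20.png

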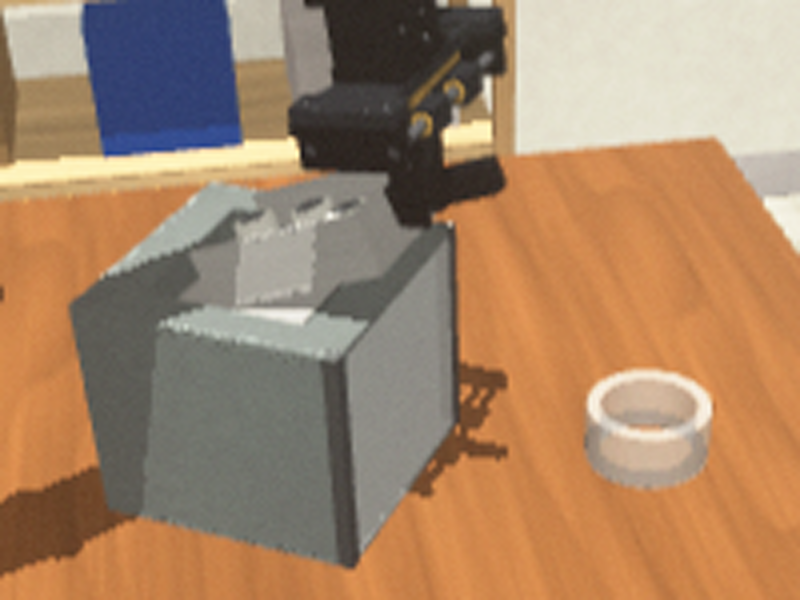

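View pics/s20.png

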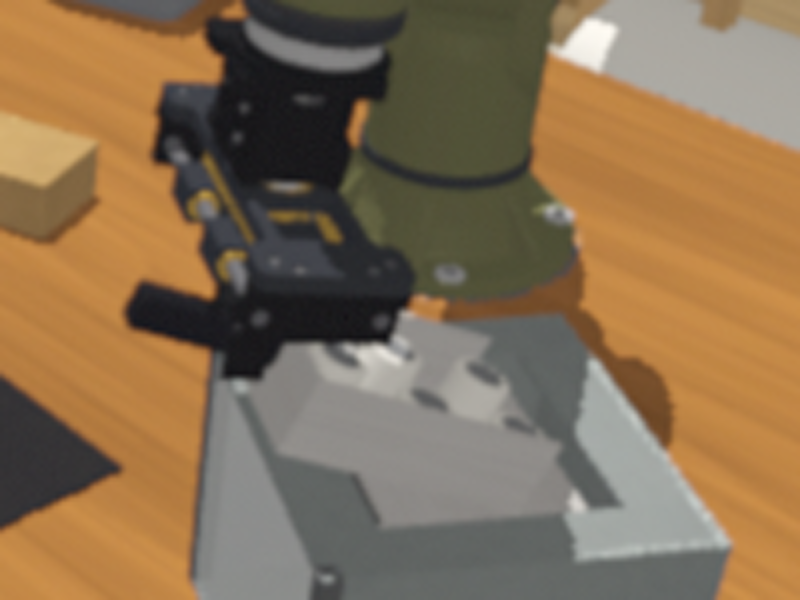

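drive_tool --pt "0.96 0 -0.5 0 -4.5 0 0.1" --pt "0.96 0 -0.5 0 -4.5 0 0.1" --pt "0.96 0 -0.5 0 -4.5 0 0.1" --pt "0.96 0 -0.5 0 -4.5 0 0.1" --pt "0.88 0 -0.51 0 -4 0 0.1" --pt "0.88 0 -0.51 0 -4 0 0.1" --pt "0.88 0 -0.51 0 -4 0 0.1" --pt "0.88 0 -0.51 0 -4 0 0.1" --pt "0.88 0 -0.51 0 -4 0 0.1" --pt "0 0 0 0 0 0 0.1" --pt "0 0 0 0 0 0 0.1" --pt "0 0 0 0 0 0 0.1" --pt "0 0 0 0 0 0 0.1" --pt "0 0 0 0 0 0 0.1" --pt "0 0 0 0 0 0 0.1"

```text
time_s: 39.02
tool_pos: [0.4536, 0.306, 0.3176]
tool_rot: [180.0, 45.0, 148.1]
force: [-1.7, 1.4, -0.6]
grip_width: 0.0178
```

```bash
python3 - <<'E'
from h import *
st()
D=env.read_camera("side"); crop(D,200,50,400,200,4,"d21.png")
S=env.read_camera("scene"); crop(S,350,130,550,280,4,"s21.png")
E
```

```text
t 39.02 tcp [0.4536, 0.306, 0.3176] [180.0, 45.0, 148.1] F [-1.7, 1.4, -0.6] M [1.01, 1.37, -0.05] w 0.0178 q [-49.0, 3.0, -11.0, 109.0, 47.0, 76.0, -17.0]
```

View pics/d21.png

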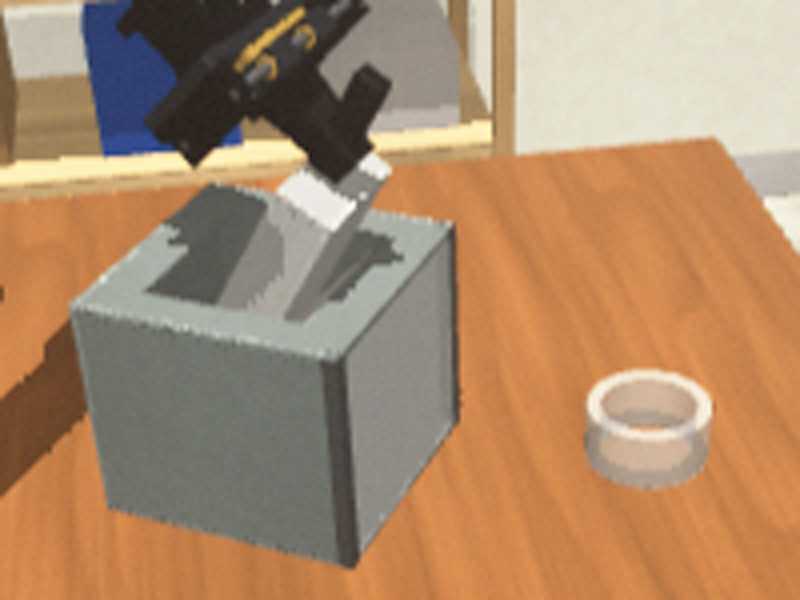

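View pics/s21.png

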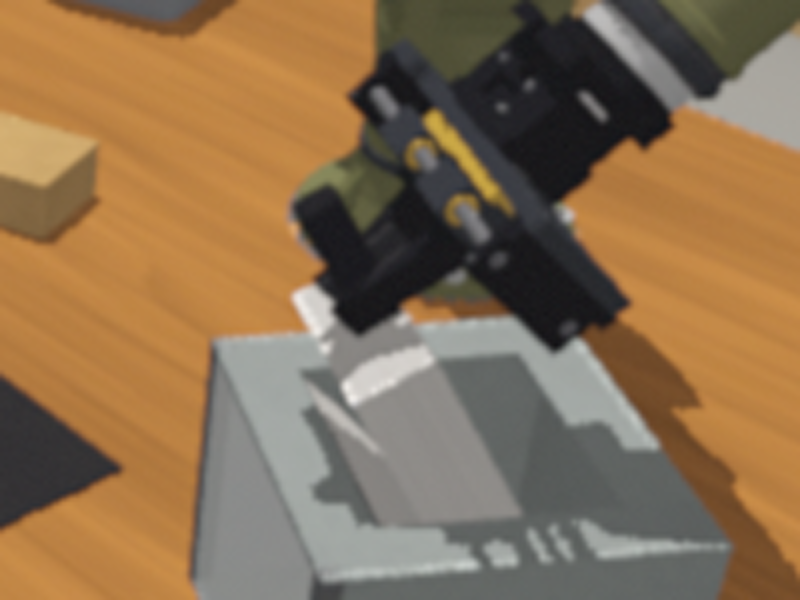

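drive_tool --pt "0.65 0 -0.45 0 -2.5 0 0.1" --pt "0.65 0 -0.45 0 -2.5 0 0.1" --pt "0 0 0 0 0 0 0.1" --pt "0 0 0 0 0 0 0.1" --pt "0 0 0 0 0 0 0.1" --pt "0 0 0 0 0 0 0.1" --pt "0 0 0 0 0 0 0.1" --pt "0 0 0 0 0 0 0.1"

```text
time_s: 39.78
tool_pos: [0.44, 0.3144, 0.3142]
tool_rot: [-180.0, 50.0, 148.2]
force: [-2.1, 0.8, -1.7]
grip_width: 0.0175
```

```bash
python3 - <<'E'
from h import *
st()
D=env.read_camera("side"); crop(D,200,50,360,200,5,"d22.png")
S=env.read_camera("scene"); crop(S,390,180,540,340,5,"s22.png")
E
```

```text
t 39.78 tcp [0.44, 0.3144, 0.3142] [-180.0, 50.0, 148.2] F [-2.1, 0.8, -1.7] M [0.94, 1.65, -0.05] w 0.0175 q [-51.0, 4.0, -13.0, 110.0, 52.0, 79.0, -23.0]
```

View pics/d22.png

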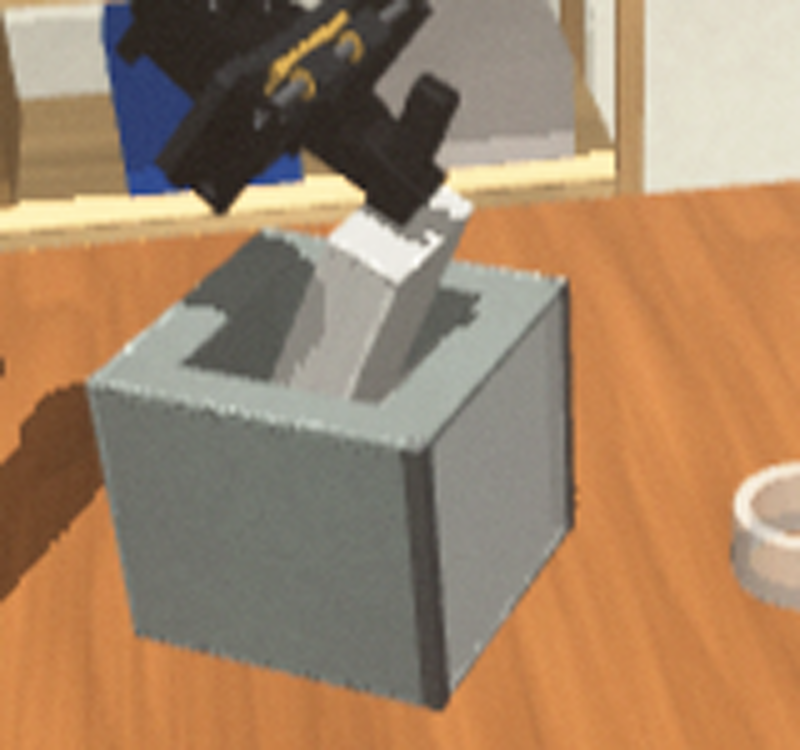

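View pics/s22.png

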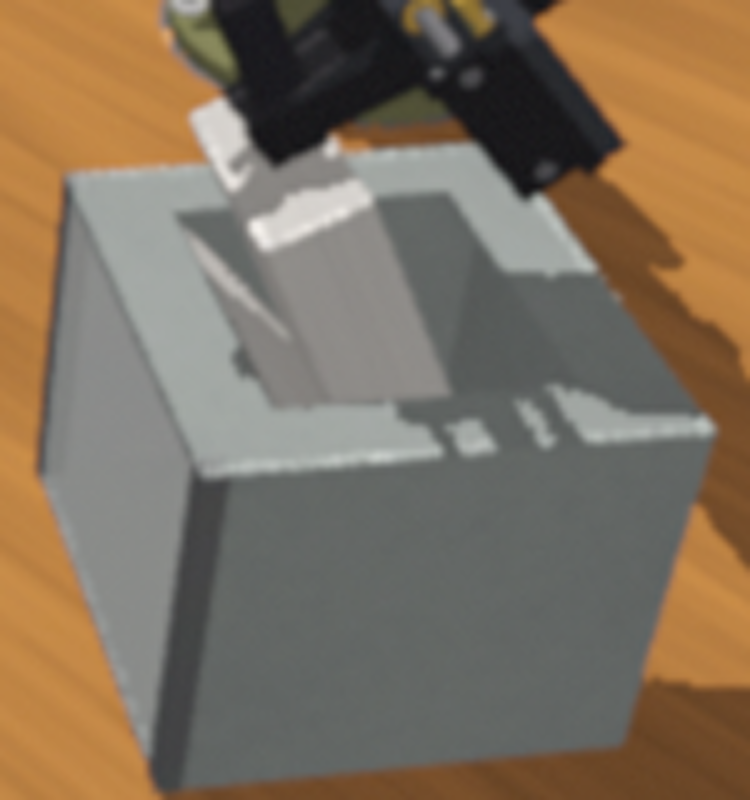

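```bash
python3 - <<'E'
from h import *
S=env.read_camera("wrist");cv2.imwrite("pics/w22.png",S["img"])
W=[tool_lip(-8,117,60),tool_lip(8.6,138,40),tool_lip(18,170,22),tool_lip(15,230,0)]
cur=None
for w,n in zip(W,[2,5,4,5]): cur=plan(*w,n=n,cur=cur)
E
```

```text
n 2 row [-0.6, -0.01, 0.51] [0.07, 2.5, 0.09]
n 5 row [-0.84, 0.0, 0.57] [-0.0, 4.0, 0.0]
n 4 row [-0.98, 0.0, 0.41] [0.0, 4.5, -0.0]
n 5 row [-0.96, 0.0, 0.01] [-0.0, 4.4, 0.0]
```

View pics/w22.png

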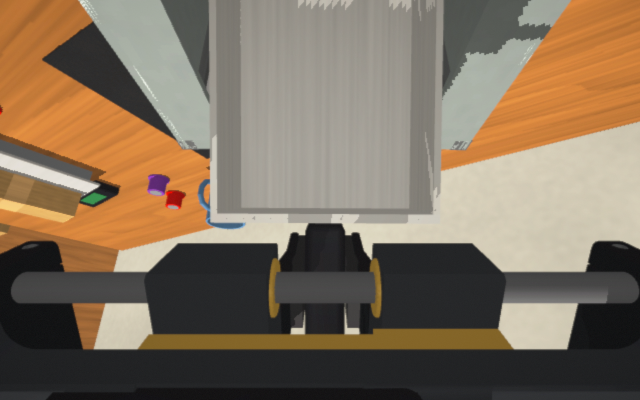

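drive_tool --pt "-0.6 0 0.51 0 2.5 0 0.1" --pt "-0.6 0 0.51 0 2.5 0 0.1" --pt "-0.84 0 0.57 0 4 0 0.1" --pt "-0.84 0 0.57 0 4 0 0.1" --pt "-0.84 0 0.57 0 4 0 0.1" --pt "0 0 0 0 0 0 0.1" --pt "0 0 0 0 0 0 0.1"

```text
time_s: 40.52
tool_pos: [0.4798, 0.2891, 0.3208]
tool_rot: [-180.0, 33.2, 148.0]
force: [-0.6, 0.7, -0.7]
grip_width: 0.0173
```

```bash
python3 - <<'E'
from h import *
st()
S=env.read_camera("wrist");cv2.imwrite("pics/w23.png",S["img"])
S=env.read_camera("scene"); crop(S,390,180,540,340,5,"s23.png")
W=[tool_lip(8.6,138,40),tool_lip(18,170,22),tool_lip(15,230,0)]
cur=None
for w,n in zip(W,[2,4,5]): cur=plan(*w,n=n,cur=cur)
E
```

```text
t 40.52 tcp [0.4798, 0.2891, 0.3208] [-180.0, 33.2, 148.0] F [-0.6, 0.7, -0.7] M [0.52, 0.82, -0.0] w 0.0173 q [-43.0, 2.0, -7.0, 104.0, 35.0, 72.0, -3.0]
n 2 row [-0.89, -0.02, 0.58] [0.02, 4.05, 0.17]
n 4 row [-0.98, 0.0, 0.41] [0.0, 4.5, -0.0]
n 5 row [-0.96, 0.0, 0.01] [-0.0, 4.4, 0.0]
```

View pics/w23.png

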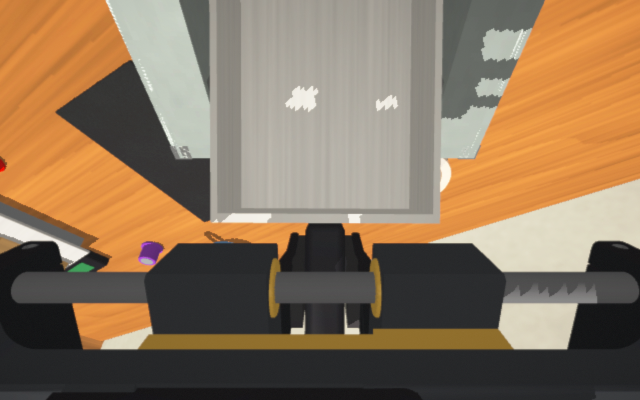

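View pics/s23.png

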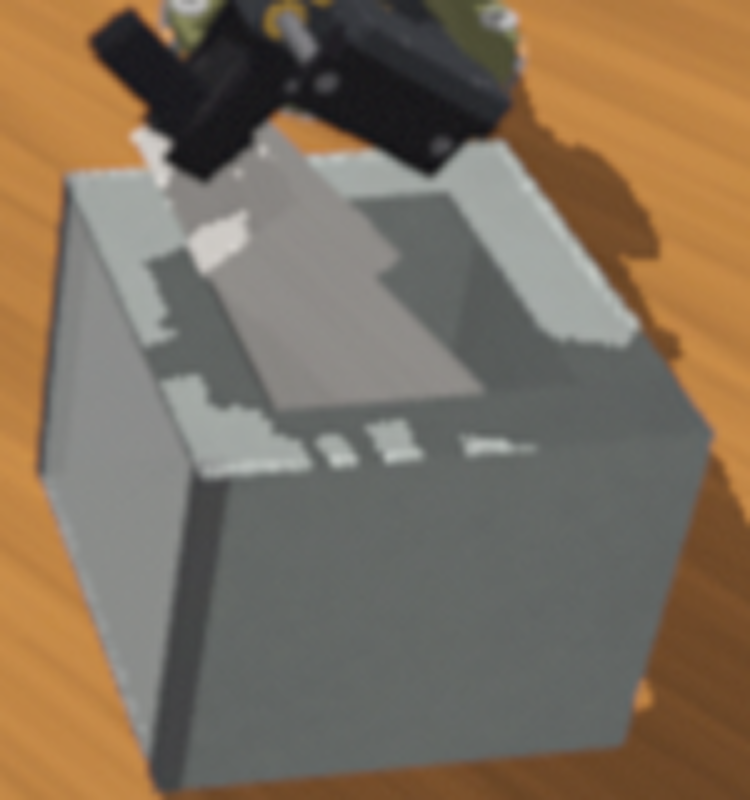

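Tray empty, nothing on the flap. Retract the rest of the way.

drive_tool --pt "-0.89 0 0.58 0 4 0 0.1" --pt "-0.89 0 0.58 0 4 0 0.1" --pt "-0.98 0 0.41 0 4.5 0 0.1" --pt "-0.98 0 0.41 0 4.5 0 0.1" --pt "-0.98 0 0.41 0 4.5 0 0.1" --pt "-0.98 0 0.41 0 4.5 0 0.1" --pt "-0.96 0 0 0 4.4 0 0.1" --pt "-0.96 0 0 0 4.4 0 0.1" --pt "-0.96 0 0 0 4.4 0 0.1" --pt "-0.96 0 0 0 4.4 0 0.1" --pt "-0.96 0 0 0 4.4 0 0.1" --pt "0 0 0 0 0 0 0.1" --pt "0 0 0 0 0 0 0.1"

```text
time_s: 41.7
tool_pos: [0.5729, 0.2315, 0.3118]
tool_rot: [-179.6, -15.0, 148.1]
force: [-0.6, 0.7, -2.8]
grip_width: 0.0176
```

```bash
python3 - <<'E'
from h import *
st()
S=env.read_camera("scene"); crop(S,330,110,540,340,3,"s24.png")
S=env.read_camera("side"); crop(S,200,50,400,200,4,"d24.png")
B=tool_lip(15,230,0); a=tool_of([*SC,.215],176,0)
plan(*a,n=12)
E
```

```text
t 41.7 tcp [0.5729, 0.2315, 0.3118] [-179.6, -15.0, 148.1] F [-0.6, 0.7, -2.8] M [-0.33, -0.48, 0.01] w 0.0176 q [-22.0, 20.0, 3.0, 80.0, -12.0, 90.0, 41.0]
n 12 row [-1.29, -1.68, -0.21] [0.58, -0.0, -2.22]
```

View pics/s24.png

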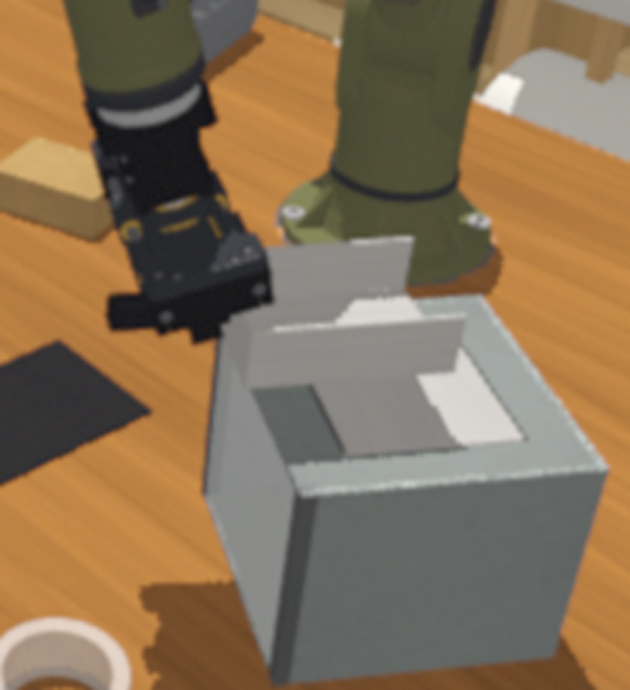

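View pics/d24.png

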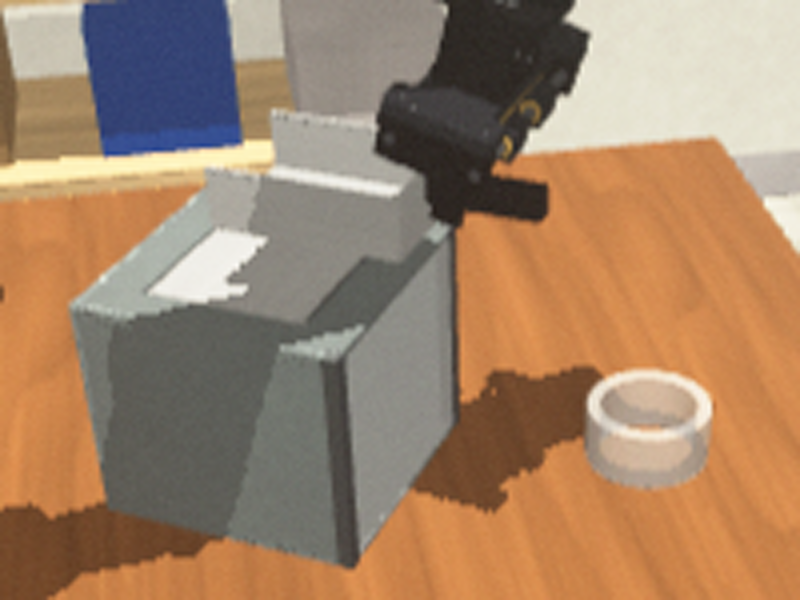

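drive_tool --pt "-1.29 -1.68 -0.21 0.58 0 -2.22 0.1" --pt "-1.29 -1.68 -0.21 0.58 0 -2.22 0.1" --pt "-1.29 -1.68 -0.21 0.58 0 -2.22 0.1" --pt "-1.29 -1.68 -0.21 0.58 0 -2.22 0.1" --pt "-1.29 -1.68 -0.21 0.58 0 -2.22 0.1" --pt "-1.29 -1.68 -0.21 0.58 0 -2.22 0.1" --pt "-1.29 -1.68 -0.21 0.58 0 -2.22 0.1" --pt "-1.29 -1.68 -0.21 0.58 0 -2.22 0.1" --pt "-1.29 -1.68 -0.21 0.58 0 -2.22 0.1" --pt "-1.29 -1.68 -0.21 0.58 0 -2.22 0.1" --pt "-1.29 -1.68 -0.21 0.58 0 -2.22 0.1" --pt "-1.29 -1.68 -0.21 0.58 0 -2.22 0.1" --pt "0 0 0 0 0 0 0.1" --pt "0 0 0 0 0 0 0.1" --pt "0 0 0 0 0 0 0.1"

```text
time_s: 43.05
tool_pos: [0.6532, -0.0044, 0.2991]
tool_rot: [179.8, -14.9, 176.0]
force: [0.3, -0.6, -1.6]
grip_width: 0.0174
```

```bash
python3 - <<'E'
from h import *
st()
plan(*tool_of([*SC,.035],176,0),n=9)
E
```

```text
t 43.05 tcp [0.6532, -0.0044, 0.2991] [179.8, -14.9, 176.0] F [0.3, -0.6, -1.6] M [0.01, -0.51, -0.02] w 0.0174 q [-5.0, 28.0, 6.0, 70.0, -4.0, 97.0, 87.0]
n 9 row [-0.52, -0.01, 1.94] [0.02, 0.01, -0.0]
```

drive_tool --pt "-0.52 0 1.94 0 0 0 0.1" --pt "-0.52 0 1.94 0 0 0 0.1" --pt "-0.52 0 1.94 0 0 0 0.1" --pt "-0.52 0 1.94 0 0 0 0.1" --pt "-0.52 0 1.94 0 0 0 0.1" --pt "-0.52 0 1.94 0 0 0 0.1" --pt "-0.52 0 1.94 0 0 0 0.1" --pt "-0.52 0 1.94 0 0 0 0.1" --pt "-0.26 0 0.97 0 0 0 0.1" --pt "-0.26 0 0.97 0 0 0 0.1" --pt "0 0 0 0 0 0 0.1" --pt "0 0 0 0 0 0 0.1"

```text
time_s: 44.05
tool_pos: [0.6538, -0.006, 0.1183]
tool_rot: [179.9, -15.0, 175.9]
force: [-0.0, 0.3, -1.9]
grip_width: 0.0172
```

```bash
python3 - <<'E'
from h import *
st()
D=env.read_camera("side"); crop(D,250,150,450,290,4,"d25.png")
S=env.read_camera("scene"); crop(S,240,170,400,290,5,"s25.png")
o=env.get_obs();T=R.from_euler('xyz',o["tool_rot"],degrees=True)
gp=o["tool_pos"]+T.apply([0,0,.051])
for slip in (-4,0,4):
    Rs=T*R.from_matrix(REL).inv()*R.from_euler('y',slip,degrees=True)
    for y in (-.05,.05): P=gp+Rs.apply(np.array([.072,y,.046])-G); print(slip,P.round(4),"S",((proj(S,P)-[240,170])*5).round(),"D",((proj(D,P)-[250,150])*4).round())
E
```

```text
t 44.05 tcp [0.6538, -0.006, 0.1183] [179.9, -15.0, 175.9] F [-0.0, 0.3, -1.9] M [0.06, -0.61, -0.01] w 0.0172 q [-5.0, 35.0, 6.0, 81.0, -5.0, 79.0, 87.0]
-4 [0.4778 0.0567 0.0934] S [610. 271.] D [186. 167.]
-4 [ 0.4704 -0.0431  0.0932] S [496. 184.] D [197. 271.]
0 [0.4766 0.0568 0.0817] S [611. 289.] D [185. 181.]
0 [ 0.4692 -0.043   0.0814] S [497. 201.] D [196. 285.]
4 [0.4762 0.0568 0.0698] S [611. 307.] D [185. 195.]
4 [ 0.4688 -0.0429  0.0696] S [498. 219.] D [196. 299.]
```

View pics/d25.png

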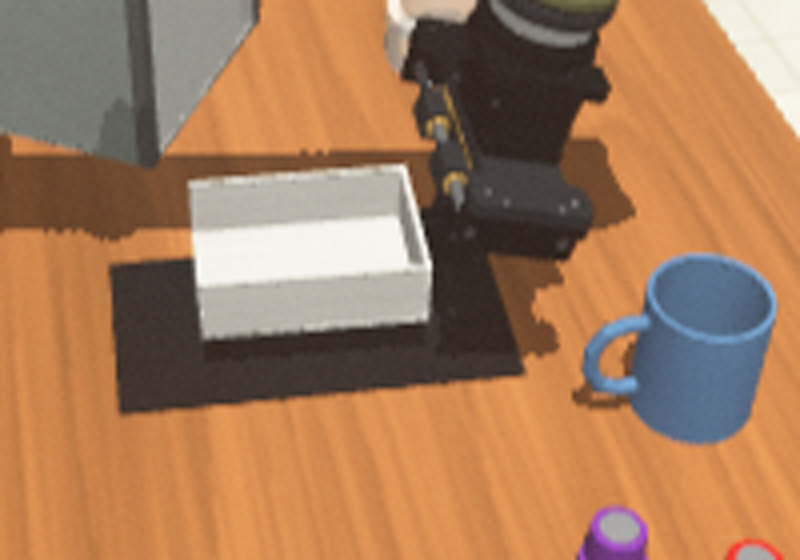

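View pics/s25.png

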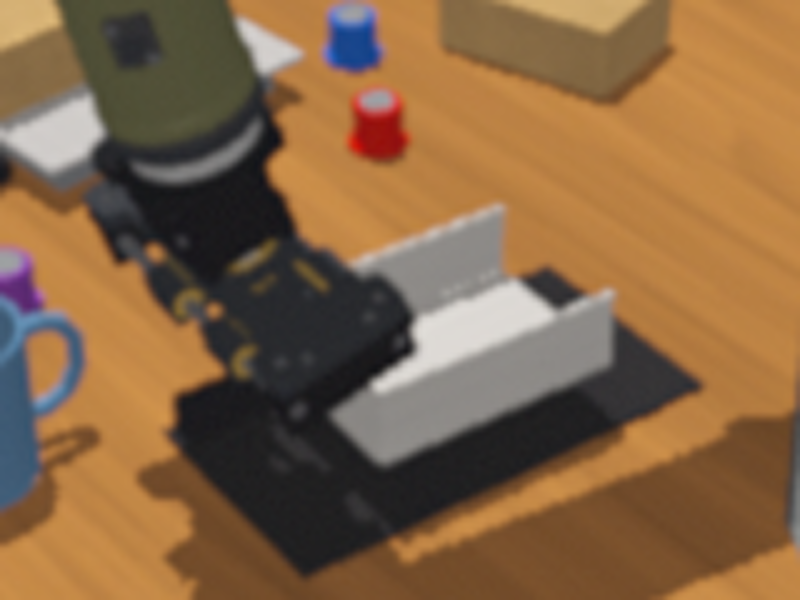

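drive_tool --pt "-0.26 0 0.97 0 0 0 0.1" --pt "-0.26 0 0.97 0 0 0 0.1" --pt "-0.13 0 0.5 0 0 0 0.1" --pt "-0.08 0 0.3 0 0 0 0.1" --pt "0 0 0 0 0 0 0.1" --pt "0 0 0 0 0 0 0.1"

```text
time_s: 44.65
tool_pos: [0.6536, -0.0067, 0.0891]
tool_rot: [179.9, -15.0, 175.8]
force: [-1.1, -0.3, -2.5]
grip_width: 0.0175
```

drive_tool --pt "-0.04 0 0.15 0 0 0 0.1" --pt "0 0 0 0 0 0 0.1" --pt "0 0 0 0 0 0 0.1"

```text
time_s: 44.9
tool_pos: [0.6538, -0.0067, 0.0881]
tool_rot: [179.9, -15.0, 175.8]
force: [-1.1, -0.0, -2.6]
grip_width: 0.0173
```

drive_tool --pt "-0.04 0 0.12 0 0 0 0.1" --pt "-0.02 0 0.1 0 0 0 0.1" --pt "0 0 0 0 0 0 0.1"

```text
time_s: 45.15
tool_pos: [0.6541, -0.0066, 0.0874]
tool_rot: [179.9, -14.9, 175.8]
force: [-1.4, 0.4, 4.9]
grip_width: 0.0171
```

drive_tool --pt "0 0 0 0 0 0 0.3" --pt "0 0 0 0 0 0 0.4" --pt "0 0 0 0 0 0 0.5" --pt "0 0 -1.5 0 0 0 0.5" --pt "0 0 -3 0 0 0 0.5" --pt "0 0 -3 0 0 0 0.5" --pt "0 0 -3 0 0 0 0.5" --pt "0 0 -3 0 0 0 0.5" --pt "0 0 -3 0 0 0 0.5" --pt "0 0 -1.5 0 0 0 0.5" --pt "0 0 0 0 0 0 0.5" --pt "0 0 0 0 0 0 0.5"

```text
time_s: 46.15
tool_pos: [0.7004, -0.0105, 0.2598]
tool_rot: [179.9, -14.9, 175.8]
force: [0.0, 0.3, -0.4]
grip_width: 0.0435
```

```bash
python3 - <<'E'
from h import *
st()
for n in ("scene","side","wrist"):
    c=env.read_camera(n); cv2.imwrite(f"pics/f_{n}.png",c["img"])
E
```

```text
t 46.15 tcp [0.7004, -0.0105, 0.2598] [179.9, -14.9, 175.8] F [0.0, 0.3, -0.4] M [0.05, -0.29, 0.04] w 0.0435 q [-5.0, 35.0, 7.0, 64.0, -5.0, 96.0, 87.0]
```

View pics/f_scene.png

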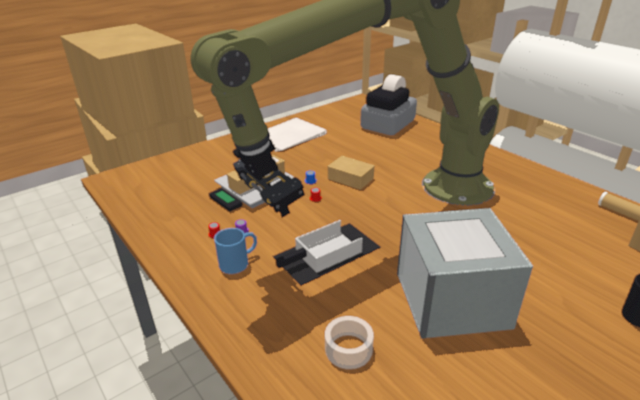

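View pics/f_side.png

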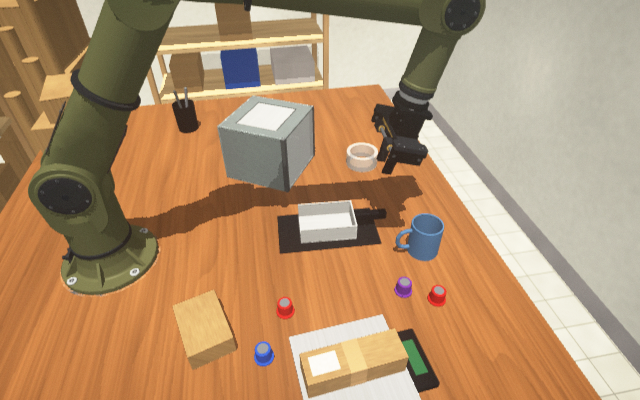

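View pics/f_wrist.png

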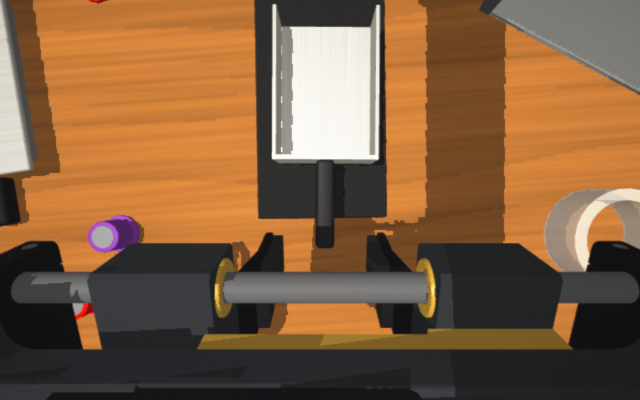

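```bash
python3 - <<'E'
from h import *
c=env.read_camera("side"); w=c["img"][90:195,270:325].astype(float)
w=np.clip((w-90)*4,0,255).astype(np.uint8); cv2.imwrite("pics/win.png",cv2.resize(w,None,fx=5,fy=5,interpolation=cv2.INTER_CUBIC))
E
```

```text
(no output)
```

View pics/win.png

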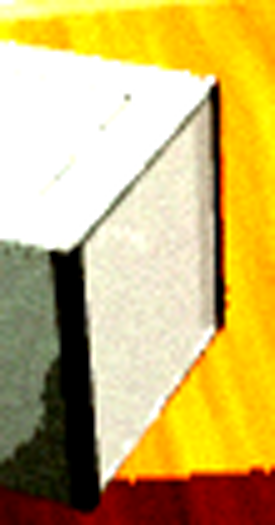

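```bash
python3 - <<'E'
from h import *
print(env.sign_off())
E
```

```text
the job is handed in; nothing more can be done
None
```

I did every step in the order asked and handed the job in at about 46 s; no verdict came back.

- **Carton:** it lies flat on the parcel scale with the label up. I turned it to line up with the platform.
- **Plugs:** all five white plugs were stood in the scoop. One had been knocked a few centimetres aside on the way, so I found it again before picking it. I pushed the flap down with the scoop's lip and tipped to about 65°. The gripper itself stayed off the flap.
- **Scoop:** I stood it back on its mat about 2 mm from where it started.

**Last checks:** the final pictures show the flap shut, the scoop empty on the mat and no white plug left on the bench. The tape roll, mug, parcel and coloured look-alikes look unmoved by eye; I did not measure them. The highest force I read was about 6 N.

**Not confirmed:** I could not see the plugs inside the box, because the window showed only grey even with the contrast raised. That they are inside rests on the empty scoop, the clear flap and the clear bench.

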